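# Load the kiln crate and send it up to the filling stand

### The arm

A 6-joint arm with a two-finger parallel gripper is mounted at the origin on the work surface. World frame = base frame: x ahead of the robot, y to its left, z up, the work surface at z = 0. Lengths are in m, angles in degrees, forces in N, time in s.
With the tool pointing down it reaches from about 0.4 to 0.825 m from the base axis. Payload 7 kg.
Tool frame: the origin (TCP) lies at the very end of the fingers, on their centre line; the grasp point (between the pads) lies 19 mm behind it; z points along the fingers, y is the line along which they close (so a half turn about z gives the same grasp; the last joint's range is limited). The gripper opens to 88 mm and grips with 3 to 60 N. Pads are 19 mm wide; open, the fingers measure 130 mm over their backs; the gripper's body (78 mm by 193 mm) begins 47 mm behind the grasp point.
Start: joints at [91.106, 20.546, 0.682, 0, -70.136, -16.507], TCP at [0.179, 0.651, 0.227] pointing down, gripper open.
Joint ranges: [-176.03, 176.03], [-82.01, 121.73], [-58.28, 71.71], [-173.87, 95.51], [-174.79, -0.11], [-173.66, 173.66]. Speed limits (degrees/s): [136.94, 136.94, 172.46, 180, 180, 180].

### API

Orientations are given as [roll, pitch, yaw] about the fixed x, y, z axes, in that order (R = Rz(yaw) Ry(pitch) Rx(roll)).
In Python, from plant import ctrl, viewer gives the robot as it stands.
- The arm moves only by the tool servo_tool, never from a script. Its argument "rows" is a list of rows, each a list of 6 numbers: the shift along the world's x, y, z in mm, then the turn, a rotation vector about the world's x, y, z in degrees. A call has 1 to 5 rows; each row shifts and turns the commanded pose from where the row before left it; what a row does not reach is not made up. A row lasts 1/12 s, in which the tool goes at most 41.7 mm and 7.16 degrees, less where a joint would pass 70% of its speed; a pose out of reach is approached as far as the arm can. A call is refused whole if a number of a shift passes 41.7 or a number of a turn 7.16, either way. A call with a gripper value outside its range is refused whole. "fingers" is the finger opening in mm, from 0 to 87.6, set as the call begins (left out, the last holds). The fingers move at their own pace and stop on an object; the grip force is fixed at half the most. Time passes only in rows, so rows that do not move let the fingers close. It gives the time, the measured TCP pose, the force and the opening at its end, in the units of the state.
- ctrl.get_obs(): the state, without advancing time (a new reading comes with each control period).
- viewer.snapshot(name): name is "side" or "top"; returns (picture, depth): 480x640x3 uint8, red, green, blue; 480x640 float32, m along the optical axis (not along the pixel's ray), 0 where there is no reading.
- viewer.calibration(name): a dict with "fx", "fy", "cx", "cy" (pixels), "origin" and "rotation" of the camera in the world. Camera axes: x right, y up, looking along -z (the intrinsics and any distortion apply to the point x, -y, -z); pixel columns grow to the right and rows downward; lengths in m; the calibration is good to about 2 mm. A picture is of the moment at which its call begins. calibration takes no time and is no camera call.
- ctrl.close_job(): hands the job in, once; it reports no verdict.
The state is a dict: "clock": time; "joint_pos": joint angles; "qvel": joint speeds; "tau": joint torques, N m; "tool_pos": TCP position; "orientation": TCP orientation; "force": force on the tool from outside, world axes, zero at the start; "moment": the same for the moment, N m; "opening": finger opening in m.
Only numpy, scipy, OpenCV 4.12 (cv2) and the standard library are available. Lean on these libraries where they do the work, as an engineer would, in place of code of your own. Each camera call takes 0.05 s, during which the arm holds its last target. There are 200 camera calls.

### The job

Load the crate for the kiln: first put every small knobbed lid that is on the table into the crate's large bay, then push the crate (do not lift it) up the ramp until its rear edge drops behind the lip and it sits flat on the platform. Then raise the tipping pan by its handle to about 50 degrees (never past 65), hold it there for three seconds so that all five kiln props slide into the crate, and lower the pan level again; put any prop that misses into the crate, and leave the other pottery and the brush where they are.

Things in the scene. Friction and masses are not known exactly. Their poses are not given: they have to be found in the camera images.
- stand: Fixed plywood loading stand. Local +x is the way the crate travels, z up, origin on the table under the middle of the ramp's crest. Straight ramp: from table level at x = -127 mm to the crest at x = 0, 34 mm high (15 degrees). Dark side rails, inner faces at y = +-81 mm, from x = -212 mm to 210 mm, tops about 24 mm above the surface they line (30 mm beside the platform)
- crest (a point): middle of the ramp's crest, 34 mm above the table, axes as the stand's. Just behind it the surface steps down 12 mm (this step is the lip) to a level platform, 22 mm above the table, with an end stop whose face is 203 mm past the crest. A crate at home lies flat on the platform, wholly between lip and stop (10 mm of play), its middle 98 to 108 mm past the crest
- crate_c (a point): Loose open wooden crate, 190 mm long (local x, up the ramp at the start), 150 wide, 40 high, walls and floor 6 mm, about 0.35 kg; point at its middle, half-way up (20 mm above its underside). It starts on the table before the ramp, its front between the rails. A 5 mm partition, wall-high, at local x = 31 to 36 mm, parts it into a large rear bay and a front bay 53 mm long
- bay (a point): centre of the floor of the crate's large rear bay, inside 120 mm (x) by 138 mm (y), axes as the crate's; it moves with the crate
- pan (a joint): tilt of the steel tipping pan about its hinge, rad: 0 level (on its support), grows as the handle end is raised, limit 1.4. It falls back level when let go. It is open at the hinge end, which hangs over the front bay of a crate at home; 120 mm long inside, 108 wide, walls 30 mm
- pan_hinge (a point): middle of the pan's hinge axis, horizontal along the stand's y, 185 mm past the crest and 87 mm above the table; the level pan's floor is at this height. Axes as the stand's. Two steel posts at y = +-94 mm, 98 mm high, stand beside it
- pan_handle (a point): middle of the pan's handle: a round bar 12 mm thick and 100 mm long, parallel to the hinge, held by an arm at either end, 171 mm from the hinge along the pan and 15 mm above its floor; 39 mm of clear gap between bar and pan. It moves and tilts with the pan; local x points from hinge to handle
- lid0_c (a point): Loose small bell-shaped lid of unglazed clay (not always present; 3 to 5 of them): foot 46 mm across, dome up to 30 mm, then an upright knob 15 mm thick from 30 to 62 mm above the underside, to grip it by; 60 g; point on its axis half-way up (31 mm above its underside), z along its axis towards the knob
- lid1_c (a point): Loose small bell-shaped lid of unglazed clay (not always present; 3 to 5 of them): foot 46 mm across, dome up to 30 mm, then an upright knob 15 mm thick from 30 to 62 mm above the underside, to grip it by; 60 g; point on its axis half-way up (31 mm above its underside), z along its axis towards the knob
- lid2_c (a point): Loose small bell-shaped lid of unglazed clay (not always present; 3 to 5 of them): foot 46 mm across, dome up to 30 mm, then an upright knob 15 mm thick from 30 to 62 mm above the underside, to grip it by; 60 g; point on its axis half-way up (31 mm above its underside), z along its axis towards the knob
- lid3_c (a point): Loose small bell-shaped lid of unglazed clay (not always present; 3 to 5 of them): foot 46 mm across, dome up to 30 mm, then an upright knob 15 mm thick from 30 to 62 mm above the underside, to grip it by; 60 g; point on its axis half-way up (31 mm above its underside), z along its axis towards the knob
- lid4_c (a point): Loose small bell-shaped lid of unglazed clay (not always present; 3 to 5 of them): foot 46 mm across, dome up to 30 mm, then an upright knob 15 mm thick from 30 to 62 mm above the underside, to grip it by; 60 g; point on its axis half-way up (31 mm above its underside), z along its axis towards the knob
- prop0_c (a point): Loose kiln prop, a clay cylinder 18 mm thick and 24 mm long, 12 g; point at its centre, z along its axis. The five props stand in the tipping pan at the start
- prop1_c (a point): Loose kiln prop, a clay cylinder 18 mm thick and 24 mm long, 12 g; point at its centre, z along its axis. The five props stand in the tipping pan at the start
- prop2_c (a point): Loose kiln prop, a clay cylinder 18 mm thick and 24 mm long, 12 g; point at its centre, z along its axis. The five props stand in the tipping pan at the start
- prop3_c (a point): Loose kiln prop, a clay cylinder 18 mm thick and 24 mm long, 12 g; point at its centre, z along its axis. The five props stand in the tipping pan at the start
- prop4_c (a point): Loose kiln prop, a clay cylinder 18 mm thick and 24 mm long, 12 g; point at its centre, z along its axis. The five props stand in the tipping pan at the start
- beaker: small open bisque beaker, 54 mm wide, 62 mm high, among the lids; origin at its underside; a bystander, leave it alone
- bowl: bisque bowl 110 mm wide, 45 mm high, near the crate's rear end; origin at its underside; a bystander, leave it alone
- brush: brush 170 mm long lying to the robot's left; origin at its underside; a bystander, leave it alone
Mind the look-alikes: they are no part of the job. What is shaped like the part that bears lid3_c but black is not meant. What is shaped like the part that bears lid2_c but green is not meant.

How it is judged (in metres and radians):
On the way, in this order (a step that is already met when the one before it is completed fails the run):
1. all lids present are in the crate's large bay (x of lid0_c in the frame of bay between -0.056 and 0.056 m and y of lid0_c in the frame of bay between -0.066 and 0.066 m and z of lid0_c in the frame of bay between 0 and 0.045 m and x of lid1_c in the frame of bay between -0.056 and 0.056 m and y of lid1_c in the frame of bay between -0.066 and 0.066 m and z of lid1_c in the frame of bay between 0 and 0.045 m and x of lid2_c in the frame of bay between -0.056 and 0.056 m and y of lid2_c in the frame of bay between -0.066 and 0.066 m and z of lid2_c in the frame of bay between 0 and 0.045 m and x of lid3_c in the frame of bay between -0.056 and 0.056 m and y of lid3_c in the frame of bay between -0.066 and 0.066 m and z of lid3_c in the frame of bay between 0 and 0.045 m and x of lid4_c in the frame of bay between -0.056 and 0.056 m and y of lid4_c in the frame of bay between -0.066 and 0.066 m and z of lid4_c in the frame of bay between 0 and 0.045 m), for 0.2 s.
2. the crate has dropped behind the lip and sits flat on the platform (x of crate_c in the frame of stand between 0.09 and 0.116 m and z of crate_c in the frame of stand between 0.036 and 0.047 m and angle between crate_c's own z axis and vertical below 0.04 rad), for 0.3 s.
3. the pan is held at about 50 degrees (0.77 to 1.0 rad) for 2 s with the crate at home (all of step 2 and value of joint pan between 0.77 and 1 rad), for 2 s.
4. the pan is level again (value of joint pan below 0.06 rad), for 0.2 s.
At the end, for the whole second after the job is handed in: The crate sits flat on the platform between lip and end stop, at rest; every lid present is inside its large bay, all five props are inside the crate below about its rim, and the pan is level (within 0.06 rad) (all of step 1 and all of step 2 and x of prop0_c in the frame of crate_c between -0.09 and 0.09 m and y of prop0_c in the frame of crate_c between -0.07 and 0.07 m and z of prop0_c in the frame of crate_c between -0.02 and 0.032 m and x of prop1_c in the frame of crate_c between -0.09 and 0.09 m and y of prop1_c in the frame of crate_c between -0.07 and 0.07 m and z of prop1_c in the frame of crate_c between -0.02 and 0.032 m and x of prop2_c in the frame of crate_c between -0.09 and 0.09 m and y of prop2_c in the frame of crate_c between -0.07 and 0.07 m and z of prop2_c in the frame of crate_c between -0.02 and 0.032 m and x of prop3_c in the frame of crate_c between -0.09 and 0.09 m and y of prop3_c in the frame of crate_c between -0.07 and 0.07 m and z of prop3_c in the frame of crate_c between -0.02 and 0.032 m and x of prop4_c in the frame of crate_c between -0.09 and 0.09 m and y of prop4_c in the frame of crate_c between -0.07 and 0.07 m and z of prop4_c in the frame of crate_c between -0.02 and 0.032 m and value of joint pan below 0.06 rad and linear speed of crate below 0.03 m/s); the robot touches nothing.
It fails at once if the crate is lifted or tipped up (height (world z) of crate_c above 0.08 m or angle between crate_c's own z axis and vertical above 0.6 rad).
It fails at once if the pan is tipped past 65 degrees (value of joint pan above 1.14 rad).
It fails at once if a bystander is moved by more than 40 mm (distance of any of beaker, bowl, brush from where it was at the start of the episode above 0.04 m).
Of lid0, lid1, lid2, lid3, lid4 only 3 to 5 are there at a start; the rules pass over those that are not, and their reading is None.
At some moment in a run one of lid0, lid1, lid2, lid3, lid4 may be knocked a few centimetres aside while the robot is not near it.
Once in a run the grip may slacken for a moment while it holds something.
It also fails if it takes over 210 s, if anything falls off the work surface, if the arm or the gripper's body presses on something with over 40 N, if the wrist force passes 120 N, or if a joint passes its speed limit or range.

## Working session

There is one attempt and no reset: what is moved stays moved. The work goes in short steps, Python scripts to look and compute and a tool call to move; the robot and the scene stay as the last step left them, time stands still between calls to the robot, and variables do not carry over. Pictures are saved under pics/ and viewed, on a budget of 14 in all, crops included, one or two more only if the job needs it, and the job is handed in when it is done.

Besides the shell and the picture viewer there is one more tool, called after "Call:" by a JSON object that holds its "api" and its "payload". servo_tool: Moves the arm, as the interface text tells. Its arguments: {"type":"object","properties":{"rows":{"type":"array","items":{"type":"array","items":{"type":"number"}}},"fingers":{"type":"number"}},"required":["rows"]}

```bash
mkdir -p pics; cat > h.py <<'E'
import numpy as np, cv2
from plant import ctrl, viewer
def snap(n,name=None):
    p,d=viewer.snapshot(n)
    if name: cv2.imwrite(f'pics/{name}.png',p[:,:,::-1])
    return p,d
def cloud(n,d):
    c=viewer.calibration(n); v,u=np.mgrid[0:480,0:640]
    P=np.stack([(u-c['cx'])/c['fx']*d,-(v-c['cy'])/c['fy']*d,-d],-1)
    return P@np.array(c['rotation']).T+np.array(c['origin'])
def proj(n,X):
    c=viewer.calibration(n); q=(np.array(X)-c['origin'])@np.array(c['rotation'])
    return c['cx']+c['fx']*q[...,0]/-q[...,2], c['cy']+c['fy']*q[...,1]/q[...,2]
E
python3 - <<'E'
from h import *
for n in('top','side'):
    p,d=snap(n,n+'0'); np.save(n+'0.npy',d); print(n,viewer.calibration(n))
print(ctrl.get_obs())
E
```

```text
top {'fx': 558.1466802933971, 'fy': 558.1466802933971, 'cx': 318.39627468938454, 'cy': 236.62746699454468, 'origin': array([0.35017324, 0.02647614, 1.26085522]), 'rotation': array([  6.0714646 ,  -0.98502251, -89.02929871])}
side {'fx': 467.1686361267226, 'fy': 467.1686361267226, 'cx': 321.938755923033, 'cy': 242.66035683079235, 'origin': array([0.29213359, 0.66568905, 0.78491488]), 'rotation': array([ 4.39182161e+01, -5.18189210e-02, -1.65460878e+02])}
{'clock': 0.1, 'joint_pos': array([ 9.11071621e+01,  2.05874983e+01,  6.37630062e-01, -1.72239958e-02,
       -7.01343347e+01, -1.65085561e+01]), 'qvel': array([ 0.01599288, -0.11612404,  0.2411016 ,  0.0529349 ,  0.06259007,
        0.0816876 ]), 'tau': array([-5.29978624e-04, -5.84164023e+01,  2.93749970e+01,  7.01545313e+00,
        1.01309278e-02, -5.15830527e-05]), 'tool_pos': array([0.17916055, 0.65033311, 0.22570551]), 'orientation': array([ 1.79914667e+02, -8.40422392e-03, -1.54072526e+01]), 'force': array([ 0.59735707,  0.0648337 , -0.0515288 ]), 'moment': array([ 0.00053514, -0.0370743 , -0.01807504]), 'opening': 0.08734011391596401}
```

```bash
cat > fix.py <<'E'
s=open('h.py').read()
s=s.replace("def snap","from scipy.spatial.transform import Rotation as Ro\ndef cal(n):\n    c=dict(viewer.calibration(n)); c['rotation']=Ro.from_euler('xyz',c['rotation'],degrees=True).as_matrix(); return c\ndef snap",1).replace("c=viewer.calibration(n); ","c=cal(n); ")
open('h.py','w').write(s)
E
python3 fix.py; rm fix.py; cat h.py | head -8
```

```text
import numpy as np, cv2
from plant import ctrl, viewer
from scipy.spatial.transform import Rotation as Ro
def cal(n):
    c=dict(viewer.calibration(n)); c['rotation']=Ro.from_euler('xyz',c['rotation'],degrees=True).as_matrix(); return c
def snap(n,name=None):
    p,d=viewer.snapshot(n)
    if name: cv2.imwrite(f'pics/{name}.png',p[:,:,::-1])
```

View pics/top0.png

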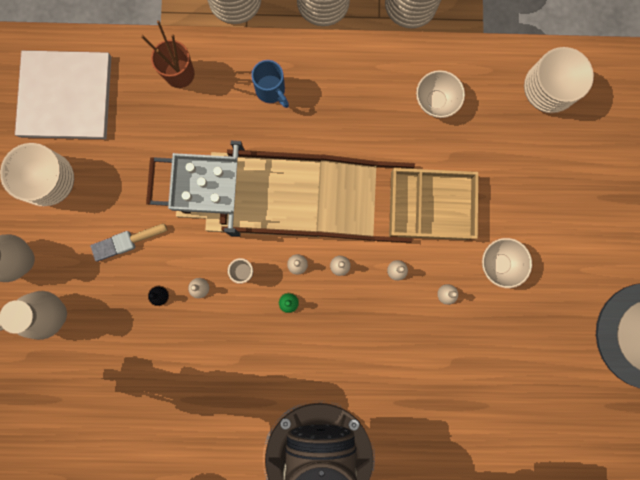

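View pics/side0.png

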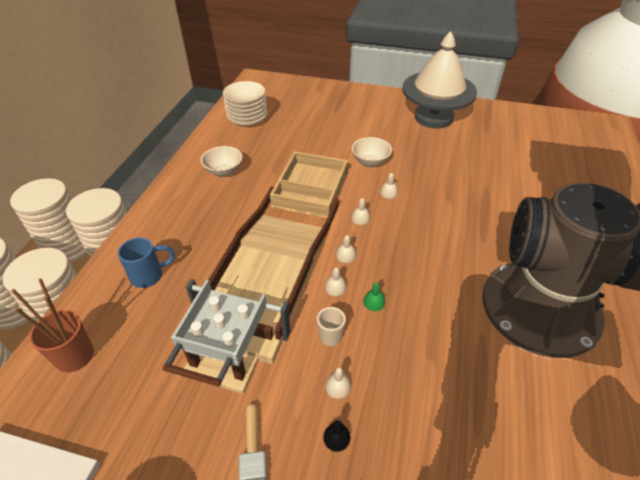

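```bash
python3 - <<'E'
from h import *
d=np.load('top0.npy'); X=cloud('top',d); p=cv2.imread('pics/top0.png')
# lids: components of z>0.012 in lid strip
for u,v in [(199,288),(297,264),(340,266),(399,270),(448,294),(289,302),(158,296),(240,271),(507,263)]:
    r=X[v-16:v+17,u-16:u+17].reshape(-1,3)
    k=r[(r[:,2]>0.048)&(r[:,2]<0.07)]; a=r[(r[:,2]>.008)&(r[:,2]<.07)]
    print((u,v),'knob',len(k),k.mean(0).round(4) if len(k) else None,'all',((a.min(0)+a.max(0))/2).round(4))
# crate rim
m=np.zeros((480,640),np.uint8); m[150:250,378:490]=1
z=X[...,2]; q=X[(m>0)&(z>.034)&(z<.046)]
print('crate rim',len(q),cv2.minAreaRect((q[:,:2]*1000).astype(np.float32)), q.min(0),q.max(0))
# rails
for nm,(v0,v1) in {'up':(145,170),'lo':(226,246)}.items():
    b=p[v0:v1,240:415].astype(int); mm=(b.sum(2)<170)
    zz=X[v0:v1,240:415]; s=zz[mm&(zz[...,2]>.015)]
    f=np.polyfit(s[:,1],s[:,0],1); print(nm,len(s),f,s.min(0).round(4),s.max(0).round(4))
# pan region
s=X[140:245,140:245]; s=s[(s[...,2]>.08)]
print('pan',len(s),cv2.minAreaRect((s[:,:2]*1000).astype(np.float32)))
s=X[150:215,146:170]; s=s[s[...,2]>.07]; print('handle',s.min(0),s.max(0),np.median(s[:,2]))
for vv in(190,205): print([X[vv,u].round(3).tolist() for u in (152,155,160,245,300,318,322,326,350,373,380,400,440)])
E
```

```text
(199, 288) knob 42 [0.3647 0.2719 0.0584] all [0.3624 0.2722 0.0372]
(297, 264) knob 37 [0.4209 0.0536 0.0593] all [0.4221 0.053  0.0374]
(340, 266) knob 39 [ 0.4203 -0.0421  0.0584] all [ 0.4172 -0.0413  0.036 ]
(399, 270) knob 42 [ 0.4117 -0.1706  0.0584] all [ 0.414  -0.1717  0.0364]
(448, 294) knob 42 [ 0.3601 -0.2838  0.0581] all [ 0.36   -0.2873  0.0371]
(289, 302) knob 37 [0.3349 0.0714 0.0586] all [0.335  0.0712 0.0368]
(158, 296) knob 43 [0.346  0.3603 0.0582] all [0.3456 0.3596 0.0371]
(240, 271) knob 184 [0.4034 0.1774 0.0605] all [0.4059 0.1777 0.0387]
(507, 263) knob 1 [ 0.3937 -0.3698  0.0486] all [ 0.4306 -0.4103  0.0283]
crate rim 1134 ((549.2954711914062, -262.7099914550781), (218.56137084960938, 174.4210662841797), 88.5503158569336) [ 0.45955929 -0.36982622  0.03401239] [ 0.63846449 -0.15266021  0.04589967]
up 609 [0.03556035 0.65225263] [ 0.3502 -0.2055  0.0151] [0.674  0.1872 1.2609]
lo 444 [0.02879938 0.48293046] [ 0.3502 -0.1973  0.0158] [0.4935 0.1815 1.2609]
pan 4429 ((547.626708984375, 165.60580444335938), (433.39404296875, 213.42300415039062), 61.38703155517578)
handle [0.35017324 0.02647614 0.09632699] [0.6353032  0.37043732 1.26085522] 0.10691011275413365
[[0.564, 0.357, 0.109], [0.585, 0.382, -0.0], [0.585, 0.37, 0.001], [0.584, 0.174, 0.023], [0.587, 0.051, 0.024], [0.588, 0.01, 0.021], [0.586, 0.001, 0.032], [0.587, -0.008, 0.028], [0.591, -0.063, 0.012], [0.594, -0.116, 0.003], [0.595, -0.133, -0.0], [0.595, -0.177, 0.007], [0.597, -0.27, 0.003]]
[[0.549, 0.386, 0.003], [0.549, 0.379, 0.003], [0.551, 0.37, -0.005], [0.55, 0.173, 0.024], [0.553, 0.05, 0.024], [0.553, 0.01, 0.027], [0.552, 0.001, 0.037], [0.553, -0.008, 0.031], [0.556, -0.063, 0.016], [0.56, -0.117, -0.001], [0.56, -0.133, 0.0], [0.56, -0.178, 0.004], [0.561, -0.268, 0.012]]
```

```bash
python3 - <<'E'
from h import *
d=np.load('top0.npy'); X=cloud('top',d); p=cv2.imread('pics/top0.png'); ok=d>.5
z=X[...,2]; g=p.astype(int).sum(2)
s=np.zeros(z.shape,bool); s[160:245,384:484]=1
m=s&ok&(z>.03)&(z<.05)&(g>230); m=cv2.morphologyEx(m.astype(np.uint8),cv2.MORPH_CLOSE,np.ones((3,3)))
n,l,st,_=cv2.connectedComponentsWithStats(m); k=1+st[1:,4].argmax(); q=X[(l==k)&ok]; q=q[(q[:,2]>.03)&(q[:,2]<.05)]
print('crate',len(q),cv2.minAreaRect((q[:,:2]*1000).astype(np.float32)),np.percentile(q,[1,99],axis=0).round(3).tolist(),st[k])
for nm,(v0,v1) in {'up':(145,172),'lo':(222,246)}.items():
    b=X[v0:v1,240:385].reshape(-1,3); gg=g[v0:v1,240:385].ravel()
    c=b[(gg<170)&(b[:,2]>.02)&(b[:,2]<.07)]
    for _ in range(4):
        f=np.polyfit(c[:,1],c[:,0],1); r=c[:,0]-np.polyval(f,c[:,1]); c=c[abs(r)<max(.006,1.5*r.std())]
    print(nm,len(c),f,r.std())
s=X[150:215,144:172]; gg=g[150:215,144:172]; c=s[(s[...,2]>.085)&(s[...,2]<.12)&(gg<200)]
print('handle',len(c),np.percentile(c,[2,50,98],axis=0).round(3).tolist())
s=X[135:245,226:244]; gg=p[135:245,226:244]; c=s[(s[...,2]>.085)&(s[...,2]<.13)]; print('post/hinge',np.percentile(c,[1,50,99],axis=0).round(3).tolist())
a=cv2.resize(p[235:320,140:470],None,fx=2.4,fy=2.4,interpolation=cv2.INTER_CUBIC); b=cv2.resize(p[135:250,140:485],(792,264),interpolation=cv2.INTER_CUBIC)
cv2.imwrite('pics/crop1.png',np.vstack([a[:,:792],b]))
E
```

```text
crate 1251 ((560.9598388671875, -249.67501831054688), (191.9096221923828, 151.75929260253906), 88.5503158569336) [[0.484, -0.344, 0.031], [0.637, -0.154, 0.047]] [ 391  168   87   71 1288]
up 510 [0.03066258 0.65468466] 0.0015696233411970756
lo 384 [0.02943854 0.48397115] 0.00155330187399411
handle 204 [[0.539, 0.356, 0.102], [0.585, 0.361, 0.107], [0.63, 0.367, 0.113]]
post/hinge [[0.482, 0.179, 0.085], [0.59, 0.195, 0.089], [0.676, 0.208, 0.118]]
```

View pics/crop1.png

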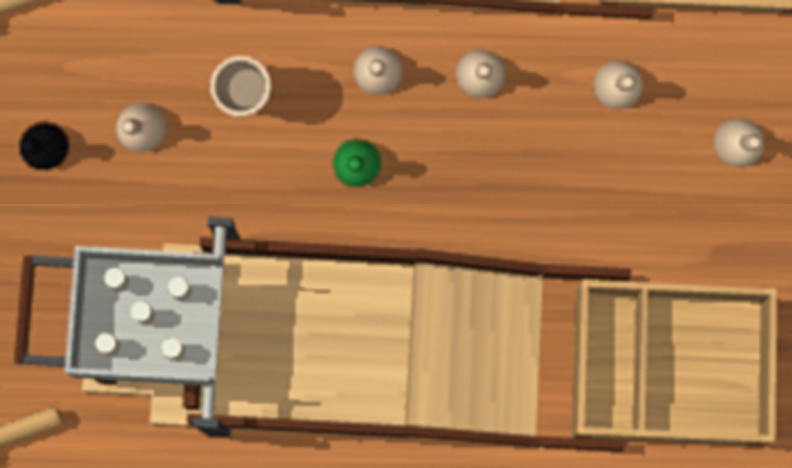

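The five pale lids are the targets: top pixels (199,288), (297,264), (340,266), (399,270) and (448,294). The decoys are green (289,302) and black (158,296), and the beaker at (240,271) is a bystander. The crop confirms this. I'll start with the lid at (0.3635, 0.272).

Call:
{"api": "servo_tool", "payload": {"rows": [[12.3,-25.2,-6,0,0,-5.1],[12.3,-25.2,-6,0,0,-5.1],[12.3,-25.2,-6,0,0,-5.1],[12.3,-25.2,-6,0,0,-5.1],[12.3,-25.2,-6,0,0,-5.1]], "fingers": 45}}

```text
clock: 0.52
tool_pos: [0.241, 0.5232, 0.1958]
orientation: [180.0, -0.0, -41.1]
force: [0.8, -0.6, 1.6]
opening: 0.0599
```

Call:
{"api": "servo_tool", "payload": {"rows": [[12.3,-25.2,-6,0,0,-5.1],[12.3,-25.2,-6,0,0,-5.1],[12.3,-25.2,-6,0,0,-5.1],[12.3,-25.2,-6,0,0,-5.1],[12.3,-25.2,-6,0,0,-5.1]]}}

```text
clock: 0.93
tool_pos: [0.3025, 0.3972, 0.1661]
orientation: [180.0, -0.0, -66.6]
force: [0.3, 1.6, 0.3]
opening: 0.0452
```

Call:
{"api": "servo_tool", "payload": {"rows": [[12.3,-25.2,-6,0,0,-5.1],[12.3,-25.2,-6,0,0,-5.1],[12.3,-25.2,-6,0,0,-5.1],[12.3,-25.2,-6,0,0,-5.1],[12.3,-25.2,-6,0,0,-5.1]]}}

```text
clock: 1.35
tool_pos: [0.364, 0.2713, 0.1362]
orientation: [180.0, -0.0, -92.1]
force: [-0.0, 0.5, -0.5]
opening: 0.0452
```

Call:
{"api": "servo_tool", "payload": {"rows": [[0,0,0,0,0,0],[0,0,0,0,0,0]]}}

```text
clock: 1.52
tool_pos: [0.364, 0.2713, 0.1362]
orientation: [180.0, -0.0, -92.0]
force: [0.6, 0.2, -0.7]
opening: 0.0449
```

Call:
{"api": "servo_tool", "payload": {"rows": [[0,0,-30,0,0,0],[0,0,-30,0,0,0],[0,0,-25,0,0,0],[0,0,-14,0,0,0]]}}

```text
clock: 1.85
tool_pos: [0.3629, 0.2725, 0.0354]
orientation: [179.9, -0.1, -91.8]
force: [-0.8, 0.2, -0.4]
opening: 0.0454
```

Call:
{"api": "servo_tool", "payload": {"rows": [[0,0,0,0,0,0],[0,0,0,0,0,0],[0,0,0,0,0,0],[0,0,0,0,0,0],[0,0,0,0,0,0]], "fingers": 0}}

```text
clock: 2.27
tool_pos: [0.3642, 0.2737, 0.0387]
orientation: [-179.9, 0.1, -91.9]
force: [1.1, -0.3, 0.2]
opening: 0.0172
```

Call:
{"api": "servo_tool", "payload": {"rows": [[0,0,20,0,0,0],[0,0,30,0,0,0],[0,0,30,0,0,0],[0,0,20,0,0,0]]}}

```text
clock: 2.6
tool_pos: [0.3644, 0.2735, 0.141]
orientation: [-179.9, 0.2, -91.9]
force: [0.5, 0.6, 0.6]
opening: 0.0142
```

Call:
{"api": "servo_tool", "payload": {"rows": [[13.2,-32.55,0,0,0,0],[13.2,-32.55,0,0,0,0],[13.2,-32.55,0,0,0,0],[13.2,-32.55,0,0,0,0],[13.2,-32.55,0,0,0,0]]}}

```text
clock: 3.02
tool_pos: [0.4302, 0.1087, 0.1387]
orientation: [-179.9, 0.1, -91.9]
force: [0.8, 0.8, -0.5]
opening: 0.0139
```

Call:
{"api": "servo_tool", "payload": {"rows": [[13.2,-32.55,0,0,0,0],[13.2,-32.55,0,0,0,0],[13.2,-32.55,0,0,0,0],[13.2,-32.55,0,0,0,0],[13.2,-32.55,0,0,0,0]]}}

```text
clock: 3.43
tool_pos: [0.4963, -0.0545, 0.1386]
orientation: [-179.9, 0.0, -91.9]
force: [1.3, 0.5, -0.9]
opening: 0.0137
```

Call:
{"api": "servo_tool", "payload": {"rows": [[13.2,-32.55,0,0,0,0],[13.2,-32.55,0,0,0,0],[13.2,-32.55,0,0,0,0],[13.2,-32.55,0,0,0,0],[13.2,-32.55,0,0,0,0]]}}

```text
clock: 3.85
tool_pos: [0.5623, -0.2174, 0.1385]
orientation: [-179.9, 0.0, -91.9]
force: [0.6, 1.0, -0.7]
opening: 0.014
```

Call:
{"api": "servo_tool", "payload": {"rows": [[13.2,-32.55,0,0,0,0],[13.2,-32.55,0,0,0,0],[13.2,-32.55,0,0,0,0],[0,0,0,0,0,0],[0,0,0,0,0,0]]}}

```text
clock: 4.27
tool_pos: [0.6012, -0.315, 0.1373]
orientation: [180.0, 0.0, -92.1]
force: [-0.4, 0.8, -0.1]
opening: 0.0142
```

Call:
{"api": "servo_tool", "payload": {"rows": [[0,0,-30,0,0,0],[0,0,-30,0,0,0],[0,0,-20,0,0,0],[0,0,-12,0,0,0],[0,0,0,0,0,0]]}}

```text
clock: 4.68
tool_pos: [0.6004, -0.3124, 0.0455]
orientation: [179.9, -0.0, -91.8]
force: [-0.2, 0.2, 0.2]
opening: 0.014
```

Call:
{"api": "servo_tool", "payload": {"rows": [[0,0,0,0,0,0],[0,0,0,0,0,0],[0,0,0,0,0,0]], "fingers": 32}}

```text
clock: 4.93
tool_pos: [0.6019, -0.3128, 0.0466]
orientation: [-179.9, -0.0, -91.9]
force: [-0.5, -0.2, 0.4]
opening: 0.028
```

Call:
{"api": "servo_tool", "payload": {"rows": [[0,0,15,0,0,0],[0,0,30,0,0,0],[0,0,30,0,0,0],[0,0,17,0,0,0]]}}

```text
clock: 5.27
tool_pos: [0.6028, -0.3136, 0.1417]
orientation: [-179.8, -0.1, -91.9]
force: [0.3, -0.8, 0.9]
opening: 0.032
```

Call:
{"api": "servo_tool", "payload": {"rows": [[-15,30.5,0,0,0,0],[-15,30.5,0,0,0,0],[-15,30.5,0,0,0,0],[-15,30.5,0,0,0,0],[-15,30.5,0,0,0,0]]}}

```text
clock: 5.68
tool_pos: [0.5257, -0.1594, 0.1382]
orientation: [-179.9, 0.0, -91.9]
force: [1.5, 1.1, 0.2]
opening: 0.0322
```

```bash
cat >> h.py <<'E'
def lids(n='top',name=None):
    "pale/any knob-topped blobs: list of knob centres"
    p,d=snap(n,name); X=cloud(n,d); z=X[...,2]
    m=((d>.3)&(z>.048)&(z<.075)&(X[...,0]>.3)&(X[...,0]<.68)&(X[...,1]>-.45)&(X[...,1]<.4)).astype(np.uint8)
    k,l,st,c=cv2.connectedComponentsWithStats(m)
    for i in range(1,k):
        if st[i,4]>12: print(n,c[i].round(),st[i,4],X[l==i].mean(0).round(4),p[l==i].mean(0).round())
E
python3 -c "
from h import *
lids('top','t1')
p,d=snap('side','s1')"
```

```text
top [245. 151.] 97 [0.6651 0.1728 0.0553] [96. 60. 42.]
top [230. 151.] 34 [0.6656 0.2057 0.0543] [131.  89.  64.]
top [222. 218.] 55 [0.5162 0.218  0.0531] [101.  62.  41.]
top [223. 227.] 18 [0.4957 0.2157 0.0519] [158. 113.  77.]
top [252. 230.] 175 [0.4915 0.152  0.0535] [109.  71.  48.]
top [239. 270.] 185 [0.4036 0.1773 0.0606] [218. 196. 162.]
top [401. 269.] 40 [ 0.4116 -0.1709  0.0586] [210. 187. 156.]
top [453. 294.] 42 [ 0.3603 -0.2835  0.058 ] [210. 187. 156.]
top [152. 295.] 42 [0.3461 0.3606 0.0576] [19. 19. 21.]
```

View pics/t1.png

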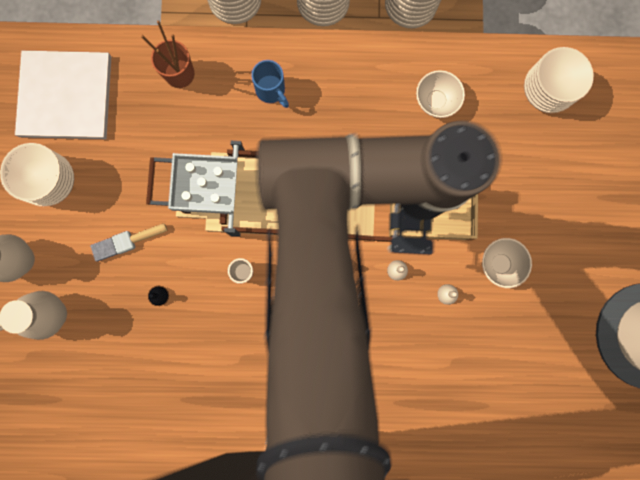

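The arm hides the crate from the top view. Lids at (399,270) and (448,294) are unmoved. I'll use the side view for checks.

Call:
{"api": "servo_tool", "payload": {"rows": [[-15.1,30.4,0,0,0,0],[-15.1,30.4,0,0,0,0],[-15.1,30.4,0,0,0,0],[-15.1,30.4,0,0,0,0],[-15.1,30.4,0,0,0,0]], "fingers": 45}}

```text
clock: 6.2
tool_pos: [0.4504, -0.0075, 0.1382]
orientation: [-179.9, 0.0, -91.9]
force: [0.1, 0.2, 1.2]
opening: 0.0447
```

Call:
{"api": "servo_tool", "payload": {"rows": [[-15.1,30.4,0,0,0,0],[-15.1,30.4,0,0,0,0],[0,0,0,0,0,0]]}}

```text
clock: 6.45
tool_pos: [0.4194, 0.0559, 0.1385]
orientation: [-179.9, 0.1, -91.7]
force: [-0.4, 0.3, -1.0]
opening: 0.0452
```

```bash
python3 -c "
from h import *
lids('side','s2'); lids('top')"
```

```text
side [301. 155.] 42 [ 0.601 -0.305  0.06 ] [222. 192. 153.]
side [390. 176.] 32 [ 0.3596 -0.2804  0.0565] [145. 123.  99.]
side [225. 254.] 307 [0.6595 0.0664 0.052 ] [119.  72.  47.]
side [345. 239.] 35 [ 0.4213 -0.0377  0.0567] [224. 197. 159.]
side [295. 287.] 458 [0.4888 0.1132 0.0535] [116.  80.  56.]
side [335. 271.] 49 [0.4209 0.0588 0.0566] [229. 202. 163.]
side [375. 286.] 50 [0.3349 0.0764 0.0568] [ 77. 147.  71.]
side [192. 296.] 61 [0.6715 0.1955 0.0646] [90. 81. 71.]
side [330. 319.] 356 [0.4026 0.1761 0.0577] [223. 198. 160.]
side [263. 327.] 100 [0.5191 0.2204 0.0519] [97. 61. 42.]
side [188. 354.] 48 [0.6268 0.3085 0.0568] [92. 65. 49.]
side [237. 366.] 76 [0.5351 0.3095 0.0579] [77. 56. 42.]
side [337. 425.] 83 [0.3455 0.3658 0.0572] [34. 29. 26.]
top [285. 154.] 456 [0.6609 0.0848 0.0531] [101.  60.  39.]
top [230. 151.] 33 [0.6658 0.2062 0.0536] [123.  81.  56.]
top [463. 184.] 48 [ 0.6002 -0.3079  0.0625] [192. 169. 140.]
top [222. 218.] 51 [0.516  0.2182 0.053 ] [98. 60. 40.]
top [223. 227.] 20 [0.496  0.2149 0.0524] [151. 107.  74.]
top [239. 230.] 80 [0.4906 0.1796 0.0555] [98. 67. 48.]
top [330. 234.] 14 [ 0.4862 -0.0174  0.05  ] [112.  72.  47.]
top [341. 264.] 39 [ 0.4202 -0.0421  0.0585] [201. 179. 149.]
top [401. 269.] 41 [ 0.4118 -0.1707  0.0584] [141. 123. 103.]
top [453. 294.] 43 [ 0.3602 -0.2834  0.0585] [136. 119.  99.]
```

View pics/s2.png

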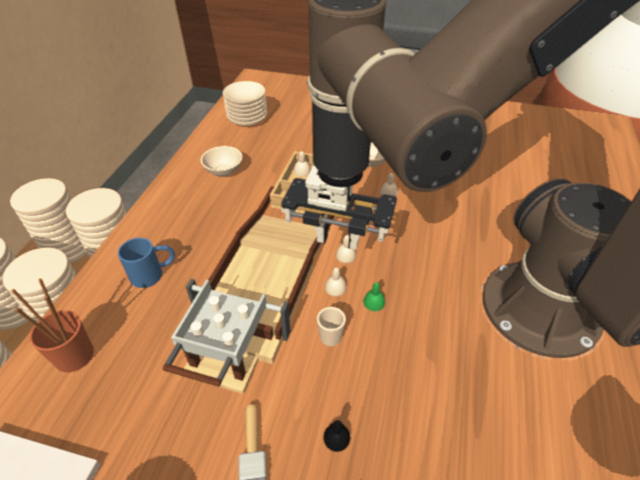

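Call:
{"api": "servo_tool", "payload": {"rows": [[0,0,-30,0,0,0],[0,0,-30,0,0,0],[0,0,-25,0,0,0],[0,0,-16,0,0,0]]}}

```text
clock: 6.88
tool_pos: [0.4203, 0.0507, 0.0347]
orientation: [179.9, -0.0, -92.0]
force: [-0.7, -0.1, -0.2]
opening: 0.0451
```

Call:
{"api": "servo_tool", "payload": {"rows": [[0,0,0,0,0,0],[0,0,0,0,0,0],[0,0,0,0,0,0],[0,0,0,0,0,0],[0,0,0,0,0,0]], "fingers": 0}}

```text
clock: 7.3
tool_pos: [0.4215, 0.0524, 0.0377]
orientation: [-179.9, 0.1, -91.9]
force: [0.8, -0.2, 0.5]
opening: 0.0177
```

Call:
{"api": "servo_tool", "payload": {"rows": [[0,0,20,0,0,0],[0,0,30,0,0,0],[0,0,30,0,0,0],[0,0,21,0,0,0]]}}

```text
clock: 7.63
tool_pos: [0.4214, 0.0524, 0.1408]
orientation: [-179.8, 0.1, -91.9]
force: [0.5, 0.3, -1.3]
opening: 0.014
```

Call:
{"api": "servo_tool", "payload": {"rows": [[9.7,-36.4,0,0,0,0],[9.7,-36.4,0,0,0,0],[9.7,-36.4,0,0,0,0],[9.7,-36.4,0,0,0,0],[9.7,-36.4,0,0,0,0]]}}

```text
clock: 8.05
tool_pos: [0.4696, -0.1315, 0.1388]
orientation: [-179.9, 0.0, -91.8]
force: [0.9, 0.9, -0.8]
opening: 0.0136
```

Call:
{"api": "servo_tool", "payload": {"rows": [[9.7,-36.4,0,0,0,0],[9.7,-36.4,0,0,0,0],[9.7,-36.4,0,0,0,0],[9.7,-36.4,0,0,0,0],[9.7,-36.4,0,0,0,0]]}}

```text
clock: 8.47
tool_pos: [0.518, -0.3139, 0.1386]
orientation: [-179.9, -0.0, -91.9]
force: [1.9, 0.6, -0.2]
opening: 0.0139
```

Call:
{"api": "servo_tool", "payload": {"rows": [[0,0,0,0,0,0],[0,0,0,0,0,0]]}}

```text
clock: 8.63
tool_pos: [0.5175, -0.3137, 0.1375]
orientation: [-180.0, 0.0, -92.1]
force: [0.0, 1.1, -0.1]
opening: 0.0141
```

Call:
{"api": "servo_tool", "payload": {"rows": [[0,0,-30,0,0,0],[0,0,-30,0,0,0],[0,0,-20,0,0,0],[0,0,-13,0,0,0],[0,0,0,0,0,0]]}}

```text
clock: 9.05
tool_pos: [0.5166, -0.3108, 0.0439]
orientation: [179.9, 0.0, -91.8]
force: [-0.2, 0.8, -0.3]
opening: 0.0139
```

Call:
{"api": "servo_tool", "payload": {"rows": [[0,0,0,0,0,0],[0,0,0,0,0,0],[0,0,0,0,0,0]], "fingers": 32}}

```text
clock: 9.3
tool_pos: [0.5182, -0.3113, 0.0455]
orientation: [-179.9, -0.0, -91.9]
force: [0.1, -0.8, 1.2]
opening: 0.0283
```

Call:
{"api": "servo_tool", "payload": {"rows": [[0,0,15,0,0,0],[0,0,30,0,0,0],[0,0,30,0,0,0],[0,0,18,0,0,0]]}}

```text
clock: 9.63
tool_pos: [0.5189, -0.3121, 0.1413]
orientation: [-179.8, -0.1, -91.9]
force: [1.5, 0.1, 1.0]
opening: 0.032
```

Call:
{"api": "servo_tool", "payload": {"rows": [[-12.2,33.7,0,0,0,0],[-12.2,33.7,0,0,0,0],[-12.2,33.7,0,0,0,0],[-12.2,33.7,0,0,0,0],[-12.2,33.7,0,0,0,0]], "fingers": 45}}

```text
clock: 10.05
tool_pos: [0.456, -0.142, 0.1382]
orientation: [-179.9, 0.0, -91.9]
force: [1.2, 0.2, -0.3]
opening: 0.0451
```

Call:
{"api": "servo_tool", "payload": {"rows": [[-12.2,33.7,0,0,0,0],[-12.2,33.7,0,0,0,0],[-12.2,33.7,0,0,0,0],[0,0,0,0,0,0]]}}

```text
clock: 10.38
tool_pos: [0.4187, -0.0381, 0.1385]
orientation: [-179.9, 0.1, -91.6]
force: [-0.3, -0.6, 0.2]
opening: 0.0451
```

```bash
python3 -c "
from h import *
lids('side'); lids('top')" | grep -v -E ' (0\.6[2-9]|0\.4[89]|0\.5[2-5])'
```

```text
side [301. 155.] 40 [ 0.6013 -0.305   0.0604] [217. 186. 148.]
side [225. 255.] 308 [0.6594 0.0668 0.052 ] [113.  69.  44.]
side [346. 239.] 48 [ 0.4198 -0.0379  0.056 ] [221. 190. 152.]
side [301. 274.] 328 [0.489  0.0765 0.052 ] [119.  79.  53.]
side [375. 286.] 50 [0.335  0.0765 0.0568] [ 74. 141.  68.]
side [192. 296.] 58 [0.6714 0.1952 0.0644] [83. 75. 66.]
side [330. 319.] 351 [0.4025 0.1762 0.0579] [217. 190. 154.]
side [282. 322.] 137 [0.4883 0.205  0.0575] [91. 70. 55.]
side [264. 327.] 97 [0.519  0.2201 0.0517] [94. 59. 41.]
side [188. 354.] 48 [0.6271 0.3088 0.0567] [91. 66. 50.]
side [237. 366.] 76 [0.535  0.3092 0.0577] [72. 52. 39.]
side [337. 425.] 83 [0.3454 0.3658 0.0568] [32. 27. 25.]
top [285. 154.] 450 [0.6609 0.0853 0.0532] [101.  60.  38.]
top [230. 151.] 33 [0.6659 0.2062 0.0543] [124.  81.  57.]
top [463. 184.] 48 [ 0.6002 -0.3078  0.0627] [192. 170. 141.]
top [222. 218.] 58 [0.5157 0.2181 0.0525] [94. 57. 38.]
top [463. 222.] 47 [ 0.5169 -0.3053  0.0628] [194. 172. 143.]
top [223. 227.] 19 [0.4957 0.2153 0.0518] [151. 107.  73.]
top [264. 230.] 287 [0.4907 0.1262 0.0536] [109.  71.  47.]
top [401. 269.] 39 [ 0.4118 -0.171   0.0587] [164. 143. 119.]
top [453. 294.] 43 [ 0.36   -0.2836  0.0578] [158. 139. 115.]
top [152. 295.] 41 [0.3463 0.3606 0.0583] [17. 18. 20.]
```

Call:
{"api": "servo_tool", "payload": {"rows": [[0,0,-30,0,0,0],[0,0,-30,0,0,0],[0,0,-25,0,0,0],[0,0,-16,0,0,0]]}}

```text
clock: 10.82
tool_pos: [0.4194, -0.0435, 0.0347]
orientation: [179.9, -0.0, -92.0]
force: [-0.5, 0.3, 0.1]
opening: 0.0448
```

Call:
{"api": "servo_tool", "payload": {"rows": [[0,0,0,0,0,0],[0,0,0,0,0,0],[0,0,0,0,0,0],[0,0,0,0,0,0],[0,0,0,0,0,0]], "fingers": 0}}

```text
clock: 11.23
tool_pos: [0.421, -0.0422, 0.0377]
orientation: [-179.9, 0.0, -91.9]
force: [0.1, 0.8, 0.2]
opening: 0.0171
```

Call:
{"api": "servo_tool", "payload": {"rows": [[0,0,20,0,0,0],[0,0,30,0,0,0],[0,0,30,0,0,0],[0,0,21,0,0,0]]}}

```text
clock: 11.57
tool_pos: [0.4209, -0.0421, 0.1408]
orientation: [-179.8, 0.1, -91.9]
force: [1.1, -0.9, -0.6]
opening: 0.0136
```

Call:
{"api": "servo_tool", "payload": {"rows": [[22.9,-25.7,0,0,0,0],[22.9,-25.7,0,0,0,0],[22.9,-25.7,0,0,0,0],[22.9,-25.7,0,0,0,0],[22.9,-25.7,0,0,0,0]]}}

```text
clock: 11.98
tool_pos: [0.5357, -0.1721, 0.1387]
orientation: [-179.9, 0.0, -91.9]
force: [0.3, 1.5, 0.6]
opening: 0.0139
```

Call:
{"api": "servo_tool", "payload": {"rows": [[22.9,-25.7,0,0,0,0],[22.9,-25.7,0,0,0,0],[22.9,-25.7,0,0,0,0],[0,0,0,0,0,0],[0,0,0,0,0,0]]}}

```text
clock: 12.4
tool_pos: [0.6037, -0.2492, 0.1372]
orientation: [180.0, 0.0, -92.0]
force: [-0.3, 0.5, 0.0]
opening: 0.0139
```

Call:
{"api": "servo_tool", "payload": {"rows": [[0,0,-30,0,0,0],[0,0,-30,0,0,0],[0,0,-20,0,0,0],[0,0,-13,0,0,0],[0,0,0,0,0,0]]}}

```text
clock: 12.82
tool_pos: [0.6017, -0.2471, 0.044]
orientation: [179.9, -0.0, -91.8]
force: [-0.9, -0.1, 0.4]
opening: 0.014
```

Call:
{"api": "servo_tool", "payload": {"rows": [[0,0,0,0,0,0],[0,0,0,0,0,0],[0,0,0,0,0,0]], "fingers": 32}}

```text
clock: 13.07
tool_pos: [0.6036, -0.2474, 0.0456]
orientation: [-179.9, 0.0, -91.9]
force: [-0.3, 0.2, 0.9]
opening: 0.0283
```

Call:
{"api": "servo_tool", "payload": {"rows": [[0,0,15,0,0,0],[0,0,30,0,0,0],[0,0,30,0,0,0],[0,0,18,0,0,0]]}}

```text
clock: 13.4
tool_pos: [0.6044, -0.2481, 0.1415]
orientation: [-179.8, -0.1, -91.9]
force: [1.9, -0.9, 1.1]
opening: 0.0319
```

Call:
{"api": "servo_tool", "payload": {"rows": [[-31.8,12.7,0,0,0,0],[-31.8,12.7,0,0,0,0],[-31.8,12.7,0,0,0,0],[-31.8,12.7,0,0,0,0],[-31.8,12.7,0,0,0,0]], "fingers": 45}}

```text
clock: 13.82
tool_pos: [0.4428, -0.1838, 0.1379]
orientation: [-179.9, 0.0, -91.9]
force: [0.9, -0.1, 1.6]
opening: 0.045
```

Call:
{"api": "servo_tool", "payload": {"rows": [[-31.8,12.7,0,0,0,0],[0,0,0,0,0,0]]}}

```text
clock: 13.98
tool_pos: [0.4065, -0.1702, 0.1377]
orientation: [179.9, 0.1, -91.9]
force: [-1.4, 0.4, -0.6]
opening: 0.0453
```

```bash
python3 -c "
from h import *
lids('side'); lids('top')" | grep -v -E ' (0\.6[2-9]|0\.4[89]|0\.5[2-5])'
```

```text
side [301. 155.] 44 [ 0.6009 -0.3052  0.0593] [207. 177. 141.]
side [331. 161.] 45 [ 0.5169 -0.302   0.0593] [211. 182. 145.]
side [293. 170.] 44 [ 0.6014 -0.2406  0.0595] [205. 179. 144.]
side [390. 176.] 34 [ 0.3599 -0.2805  0.0559] [140. 116.  91.]
side [361. 202.] 40 [ 0.4111 -0.1667  0.0562] [215. 184. 146.]
side [225. 255.] 312 [0.6594 0.0669 0.0519] [109.  66.  42.]
side [301. 274.] 329 [0.489  0.0765 0.052 ] [114.  75.  50.]
side [375. 286.] 49 [0.3347 0.0764 0.0568] [ 69. 136.  65.]
side [192. 296.] 62 [0.6716 0.195  0.0644] [81. 73. 64.]
side [330. 319.] 352 [0.4026 0.1758 0.0578] [211. 183. 148.]
side [282. 322.] 133 [0.4884 0.205  0.0575] [88. 67. 53.]
side [263. 327.] 103 [0.5192 0.2205 0.0518] [88. 56. 38.]
side [188. 354.] 47 [0.6269 0.3088 0.0571] [83. 59. 44.]
side [237. 365.] 75 [0.5352 0.3091 0.0578] [70. 51. 38.]
side [337. 425.] 85 [0.3454 0.3659 0.0571] [30. 25. 23.]
top [285. 154.] 454 [0.6609 0.0843 0.0531] [101.  60.  39.]
top [230. 151.] 37 [0.6659 0.2058 0.0541] [122.  82.  59.]
top [435. 183.] 47 [ 0.6014 -0.2443  0.0635] [194. 171. 142.]
top [463. 184.] 49 [ 0.6001 -0.3077  0.0626] [192. 169. 140.]
top [222. 218.] 53 [0.5159 0.218  0.0528] [95. 57. 38.]
top [223. 227.] 20 [0.496  0.2148 0.0529] [151. 107.  74.]
top [246. 230.] 140 [0.4912 0.1644 0.0543] [101.  66.  45.]
top [239. 270.] 181 [0.4038 0.1773 0.061 ] [212. 188. 155.]
top [152. 295.] 42 [0.3461 0.3606 0.0578] [17. 17. 19.]
top [453. 294.] 32 [ 0.3588 -0.2837  0.0591] [152. 134. 112.]
```

Call:
{"api": "servo_tool", "payload": {"rows": [[0,0,-30,0,0,0],[0,0,-30,0,0,0],[0,0,-25,0,0,0],[0,0,-16,0,0,0]]}}

```text
clock: 14.42
tool_pos: [0.4126, -0.1717, 0.0347]
orientation: [179.9, 0.0, -91.9]
force: [0.0, -0.2, 0.4]
opening: 0.0447
```

Call:
{"api": "servo_tool", "payload": {"rows": [[0,0,0,0,0,0],[0,0,0,0,0,0],[0,0,0,0,0,0],[0,0,0,0,0,0],[0,0,0,0,0,0]], "fingers": 0}}

```text
clock: 14.83
tool_pos: [0.4135, -0.1717, 0.0377]
orientation: [-179.9, 0.0, -91.9]
force: [-1.0, -0.4, -0.6]
opening: 0.0171
```

Call:
{"api": "servo_tool", "payload": {"rows": [[0,0,20,0,0,0],[0,0,30,0,0,0],[0,0,30,0,0,0],[0,0,21,0,0,0]]}}

```text
clock: 15.17
tool_pos: [0.4133, -0.1718, 0.1409]
orientation: [-179.8, -0.0, -91.9]
force: [0.6, 0.3, -0.4]
opening: 0.0139
```

Call:
{"api": "servo_tool", "payload": {"rows": [[26.7,-18.5,0,0,0,0],[26.7,-18.5,0,0,0,0],[26.7,-18.5,0,0,0,0],[26.7,-18.5,0,0,0,0],[0,0,0,0,0,0]]}}

```text
clock: 15.58
tool_pos: [0.5238, -0.2484, 0.1381]
orientation: [-179.8, -0.1, -91.9]
force: [0.5, -0.0, -0.1]
opening: 0.0141
```

Call:
{"api": "servo_tool", "payload": {"rows": [[0,0,0,0,0,0]]}}

```text
clock: 15.67
tool_pos: [0.5201, -0.2464, 0.1374]
orientation: [180.0, 0.0, -92.0]
force: [-0.8, 0.4, -0.9]
opening: 0.014
```

Call:
{"api": "servo_tool", "payload": {"rows": [[0,0,-30,0,0,0],[0,0,-30,0,0,0],[0,0,-20,0,0,0],[0,0,-13,0,0,0],[0,0,0,0,0,0]]}}

```text
clock: 16.08
tool_pos: [0.5173, -0.2452, 0.0437]
orientation: [179.8, 0.0, -91.9]
force: [0.5, 0.7, -0.3]
opening: 0.0145
```

Call:
{"api": "servo_tool", "payload": {"rows": [[0,0,0,0,0,0],[0,0,0,0,0,0],[0,0,0,0,0,0]], "fingers": 32}}

```text
clock: 16.33
tool_pos: [0.5195, -0.2454, 0.0455]
orientation: [-179.9, -0.0, -91.9]
force: [0.9, -0.6, 0.9]
opening: 0.0282
```

Call:
{"api": "servo_tool", "payload": {"rows": [[0,0,15,0,0,0],[0,0,30,0,0,0],[0,0,30,0,0,0],[0,0,18,0,0,0]]}}

```text
clock: 16.67
tool_pos: [0.5204, -0.2459, 0.1413]
orientation: [-179.8, -0.1, -91.9]
force: [0.5, -0.4, -0.0]
opening: 0.0317
```

Call:
{"api": "servo_tool", "payload": {"rows": [[-31.8,-8,0,0,0,0],[-31.8,-8,0,0,0,0],[-31.8,-8,0,0,0,0],[-31.8,-8,0,0,0,0],[-31.8,-8,0,0,0,0]], "fingers": 45}}

```text
clock: 17.08
tool_pos: [0.3588, -0.2857, 0.1382]
orientation: [-179.9, -0.0, -91.9]
force: [-0.6, -0.5, -0.1]
opening: 0.0446
```

Call:
{"api": "servo_tool", "payload": {"rows": [[0,0,0,0,0,0],[0,0,0,0,0,0]]}}

```text
clock: 17.25
tool_pos: [0.3591, -0.2859, 0.1386]
orientation: [-179.9, -0.0, -92.0]
force: [1.1, 0.2, 0.3]
opening: 0.0448
```

```bash
python3 -c "
from h import *
lids('side'); lids('top')" | grep -v -E ' (0\.6[2-9]|0\.4[89]|0\.5[2-5])'
```

```text
side [301. 155.] 44 [ 0.6008 -0.3053  0.0592] [205. 176. 139.]
side [331. 161.] 42 [ 0.517  -0.3016  0.0602] [210. 180. 144.]
side [293. 170.] 45 [ 0.6014 -0.2409  0.059 ] [203. 176. 142.]
side [325. 175.] 46 [ 0.5174 -0.2396  0.0594] [211. 183. 147.]
side [390. 176.] 33 [ 0.3596 -0.2801  0.0562] [216. 185. 149.]
side [225. 254.] 306 [0.6594 0.0659 0.052 ] [108.  66.  42.]
side [300. 274.] 324 [0.4891 0.0786 0.052 ] [113.  75.  50.]
side [375. 286.] 50 [0.3349 0.0765 0.0569] [ 70. 134.  64.]
side [192. 296.] 59 [0.6712 0.1951 0.065 ] [76. 69. 61.]
side [330. 319.] 360 [0.4024 0.1761 0.0577] [209. 181. 146.]
side [281. 322.] 131 [0.4886 0.2052 0.057 ] [87. 67. 52.]
side [264. 327.] 103 [0.519  0.2203 0.0517] [87. 55. 37.]
side [189. 354.] 51 [0.6267 0.3085 0.0563] [82. 58. 43.]
side [237. 365.] 76 [0.5352 0.3092 0.0578] [69. 51. 38.]
side [337. 425.] 85 [0.3454 0.3657 0.0566] [30. 25. 22.]
top [284. 154.] 451 [0.661  0.0863 0.0532] [100.  59.  38.]
top [230. 151.] 36 [0.6659 0.2058 0.0548] [121.  80.  57.]
top [435. 183.] 48 [ 0.6014 -0.2443  0.0627] [190. 168. 139.]
top [464. 184.] 46 [ 0.6003 -0.3079  0.0625] [189. 166. 138.]
top [222. 218.] 56 [0.5155 0.2183 0.0521] [95. 58. 39.]
top [434. 221.] 47 [ 0.5178 -0.2431  0.0621] [194. 171. 142.]
top [463. 222.] 47 [ 0.5169 -0.3054  0.0625] [192. 169. 140.]
top [223. 227.] 21 [0.4956 0.2148 0.053 ] [145. 103.  71.]
top [281. 231.] 431 [0.4893 0.0893 0.0532] [106.  68.  45.]
top [239. 270.] 183 [0.4034 0.1775 0.0608] [209. 185. 152.]
top [152. 295.] 42 [0.3462 0.3606 0.0579] [17. 17. 19.]
top [288. 303.] 36 [0.3349 0.0716 0.059 ] [ 39. 126.  57.]
```

Call:
{"api": "servo_tool", "payload": {"rows": [[0,0,-30,0,0,0],[0,0,-30,0,0,0],[0,0,-25,0,0,0],[0,0,-16,0,0,0]]}}

```text
clock: 17.68
tool_pos: [0.3603, -0.2851, 0.0344]
orientation: [179.9, 0.0, -91.9]
force: [-0.4, 0.2, -1.0]
opening: 0.0451
```

Call:
{"api": "servo_tool", "payload": {"rows": [[0,0,0,0,0,0],[0,0,0,0,0,0],[0,0,0,0,0,0],[0,0,0,0,0,0],[0,0,0,0,0,0]], "fingers": 0}}

```text
clock: 18.1
tool_pos: [0.3613, -0.2859, 0.0377]
orientation: [-179.9, -0.0, -91.9]
force: [-0.6, 0.9, 1.2]
opening: 0.0171
```

Call:
{"api": "servo_tool", "payload": {"rows": [[0,0,20,0,0,0],[0,0,30,0,0,0],[0,0,30,0,0,0],[0,0,21,0,0,0]]}}

```text
clock: 18.43
tool_pos: [0.3611, -0.2861, 0.1409]
orientation: [-179.8, -0.1, -91.9]
force: [1.3, -0.9, -1.1]
opening: 0.0139
```

Call:
{"api": "servo_tool", "payload": {"rows": [[33.4,1,3,0,0,0],[33.4,1,3,0,0,0],[33.4,1,3,0,0,0],[33.4,1,3,0,0,0],[33.4,1,0,0,0,0]]}}

```text
clock: 18.85
tool_pos: [0.5293, -0.2807, 0.1515]
orientation: [-179.8, -0.0, -91.9]
force: [0.4, 0.7, -0.8]
opening: 0.0139
```

Call:
{"api": "servo_tool", "payload": {"rows": [[33.4,1,0,0,0,0],[0,0,0,0,0,0],[0,0,0,0,0,0]]}}

```text
clock: 19.1
tool_pos: [0.562, -0.2793, 0.1494]
orientation: [-180.0, 0.0, -91.9]
force: [-0.7, 0.8, -0.8]
opening: 0.014
```

Call:
{"api": "servo_tool", "payload": {"rows": [[0,0,-30,0,0,0],[0,0,-30,0,0,0],[0,0,-30,0,0,0],[0,0,-15,0,0,0],[0,0,0,0,0,0]]}}

```text
clock: 19.52
tool_pos: [0.5585, -0.2798, 0.0432]
orientation: [179.8, 0.0, -91.9]
force: [0.7, 0.8, 0.0]
opening: 0.0142
```

Call:
{"api": "servo_tool", "payload": {"rows": [[0,0,0,0,0,0],[0,0,0,0,0,0],[0,0,0,0,0,0]], "fingers": 32}}

```text
clock: 19.77
tool_pos: [0.5609, -0.2798, 0.0456]
orientation: [-179.9, -0.0, -91.9]
force: [-0.9, 0.4, 0.9]
opening: 0.0288
```

Call:
{"api": "servo_tool", "payload": {"rows": [[0,0,15,0,0,0],[0,0,30,0,0,0],[0,0,30,0,0,0],[0,0,30,0,0,0]]}}

```text
clock: 20.1
tool_pos: [0.5604, -0.2796, 0.1514]
orientation: [-180.0, -0.0, -91.9]
force: [1.6, 0.3, -1.0]
opening: 0.0319
```

Call:
{"api": "servo_tool", "payload": {"rows": [[-0.5,-27,0,0,0,0],[-0.5,-27,0,0,0,0],[-0.5,-27,0,0,0,0],[-0.5,-27,0,0,0,0],[0,0,0,0,0,0]], "fingers": 60}}

```text
clock: 20.52
tool_pos: [0.5582, -0.3915, 0.1501]
orientation: [-179.9, -0.1, -92.0]
force: [0.9, 0.7, 0.4]
opening: 0.0576
```

```bash
python3 -c "
from h import *
lids('top')
snap('side','s3')" | grep -E ' -0\.'
python3 - <<'E'
import cv2
p=cv2.imread('pics/s3.png'); cv2.imwrite('pics/s3c.png',cv2.resize(p[100:260,200:440],None,fx=3,fy=3))
E
```

```text
(no output)
```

View pics/s3c.png

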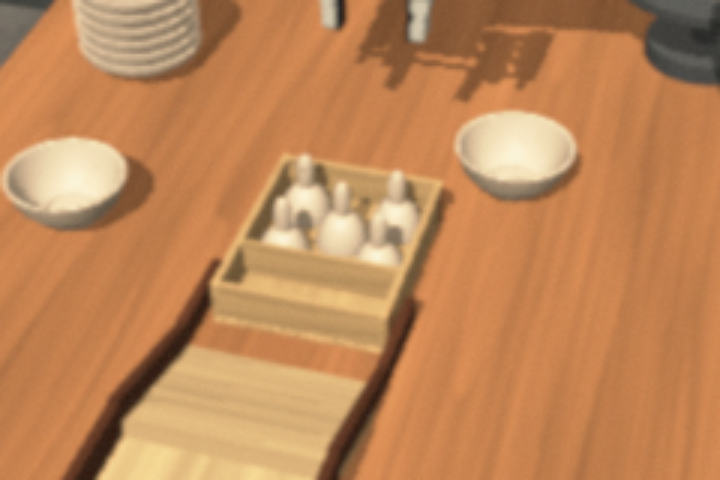

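All five lids stand upright in the large bay, and the crate's front is between the rails. Next I lean the tool back 20° so the body clears the knobs, then go down behind the crate.

Call:
{"api": "servo_tool", "payload": {"rows": [[0,0,-30,5,0,0],[0,0,-30,5,0,0],[0,0,-30,5,0,0],[0,0,-25,5,0,0],[0,0,-13,0,0,0]]}}

```text
clock: 21.03
tool_pos: [0.5566, -0.388, 0.0167]
orientation: [179.0, 20.4, -92.3]
force: [-1.1, 0.2, -0.7]
opening: 0.0597
```

Call:
{"api": "servo_tool", "payload": {"rows": [[0.5,14,0,0,0,0],[0.5,12,0,0,0,0],[0.4,10,0,0,0,0],[0.4,10,0,0,0,0],[0.4,10,0,0,0,0]]}}

```text
clock: 21.45
tool_pos: [0.562, -0.3305, 0.0237]
orientation: [179.5, 19.8, -91.9]
force: [-0.7, -3.8, -0.5]
opening: 0.0599
```

Call:
{"api": "servo_tool", "payload": {"rows": [[0.3,12,0,0,0,0],[0.4,12,0,0,0,0],[0.3,12,0,0,0,0],[0.4,12,0,0,0,0],[0.4,12,0,0,0,0]]}}

```text
clock: 21.87
tool_pos: [0.5637, -0.2715, 0.0235]
orientation: [179.5, 19.8, -91.9]
force: [-0.6, -5.3, 1.8]
opening: 0.0597
```

```bash
python3 -c "
from h import *
snap('side','s4')
p=cv2.imread('pics/s4.png'); cv2.imwrite('pics/s4c.png',cv2.resize(p[80:300,180:440],None,fx=2.5,fy=2.5))
print(ctrl.get_obs()['orientation'],ctrl.get_obs()['joint_pos'])"
```

```text
[179.48474714  19.9359819  -91.867117  ] [-20.19227116  32.97540243  -2.39715389 -21.0529375  -63.26875887
  29.39653907]
```

View pics/s4c.png

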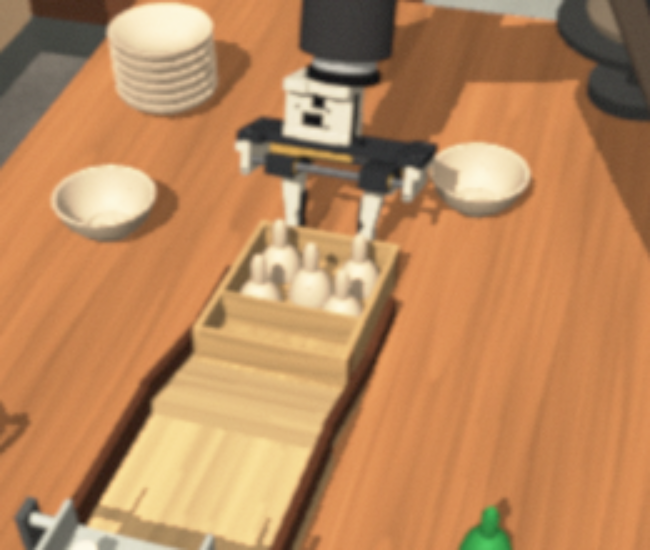

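Call:
{"api": "servo_tool", "payload": {"rows": [[0.3,10,0,0,0,0],[0.3,10,0,0,0,0],[0.3,10,0,0,0,0],[0.3,10,0,0,0,0],[0.3,10,0,0,0,0]]}}

```text
clock: 22.33
tool_pos: [0.565, -0.2222, 0.0231]
orientation: [179.5, 19.8, -91.9]
force: [-0.1, -6.4, 0.9]
opening: 0.0598
```

Call:
{"api": "servo_tool", "payload": {"rows": [[0.3,10,0,0,0,0],[0.3,10,0,0,0,0],[0.3,10,0,0,0,0],[0.3,10,0,0,0,0],[0.3,10,0,0,0,0]]}}

```text
clock: 22.75
tool_pos: [0.5663, -0.1717, 0.0228]
orientation: [179.4, 19.9, -91.9]
force: [-0.3, -4.9, -0.5]
opening: 0.06
```

Call:
{"api": "servo_tool", "payload": {"rows": [[0.3,10,0,0,0,0],[0.3,10,0,0,0,0],[0.3,10,0,0,0,0],[0.3,10,2.5,0,0,0]]}}

```text
clock: 23.08
tool_pos: [0.5667, -0.1311, 0.0243]
orientation: [179.3, 20.0, -92.0]
force: [-0.8, -3.8, -2.2]
opening: 0.0597
```

```bash
python3 -c "
from h import *
snap('side','s5')
p=cv2.imread('pics/s5.png'); cv2.imwrite('pics/s5c.png',cv2.resize(p[100:340,160:420],None,fx=2.3,fy=2.3))
"
```

```text
(no output)
```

View pics/s5c.png

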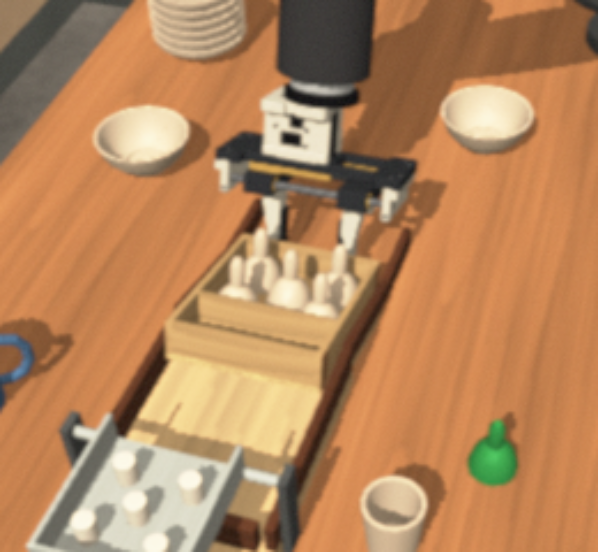

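Call:
{"api": "servo_tool", "payload": {"rows": [[0.25,8,1.8,0,0,0],[0.25,8,1.8,0,0,0],[0.25,8,1.8,0,0,0],[0.25,8,1.8,0,0,0],[0.25,8,1.8,0,0,0]]}}

```text
clock: 23.55
tool_pos: [0.5691, -0.0935, 0.0344]
orientation: [179.5, 19.8, -91.9]
force: [-0.5, -12.3, 5.0]
opening: 0.0599
```

Call:
{"api": "servo_tool", "payload": {"rows": [[0.25,6,1.4,0,0,0],[0.25,6,1.4,0,0,0],[0.25,6,1.4,0,0,0],[0.25,6,1.4,0,0,0],[0.25,6,1.4,0,0,0]]}}

```text
clock: 23.97
tool_pos: [0.5705, -0.0637, 0.0416]
orientation: [179.5, 19.8, -91.9]
force: [-0.7, -12.8, 4.9]
opening: 0.0598
```

```bash
python3 -c "
from h import *
snap('side','s6')
p=cv2.imread('pics/s6.png'); cv2.imwrite('pics/s6c.png',cv2.resize(p[120:360,160:420],None,fx=2.3,fy=2.3))
"
```

```text
(no output)
```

View pics/s6c.png

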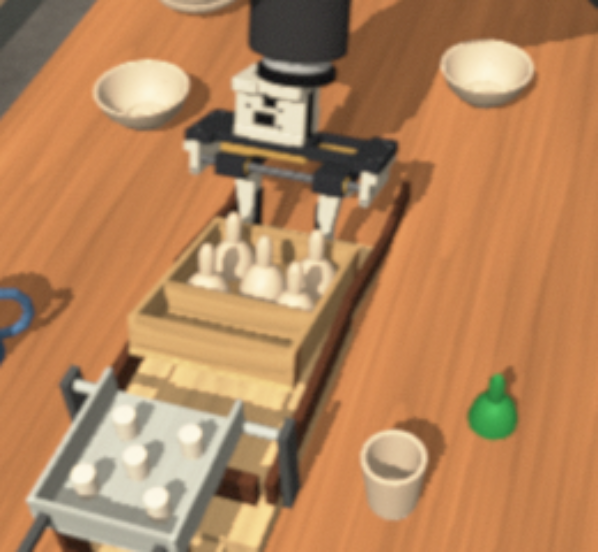

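Call:
{"api": "servo_tool", "payload": {"rows": [[0.2,4,1,0,0,0],[0.2,4,1,0,0,0],[0.2,4,1,0,0,0],[0.2,4,1,0,0,0],[0.2,4,1,0,0,0]]}}

```text
clock: 24.43
tool_pos: [0.57, -0.0412, 0.0448]
orientation: [179.3, 20.0, -92.0]
force: [-0.1, -2.8, -1.1]
opening: 0.0599
```

Call:
{"api": "servo_tool", "payload": {"rows": [[0.2,4,0.9,0,0,0],[0.2,4,0.9,0,0,0],[0.2,4,0.9,0,0,0],[0.2,4,0.9,0,0,0],[0.2,4,0.9,0,0,0]]}}

```text
clock: 24.85
tool_pos: [0.5713, -0.0213, 0.0496]
orientation: [179.3, 20.0, -92.0]
force: [-0.1, -2.4, -0.6]
opening: 0.0599
```

```bash
python3 -c "
from h import *
snap('side','s7')
p=cv2.imread('pics/s7.png'); cv2.imwrite('pics/s7c.png',cv2.resize(p[120:360,160:420],None,fx=2.3,fy=2.3))
"
```

```text
(no output)
```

View pics/s7c.png

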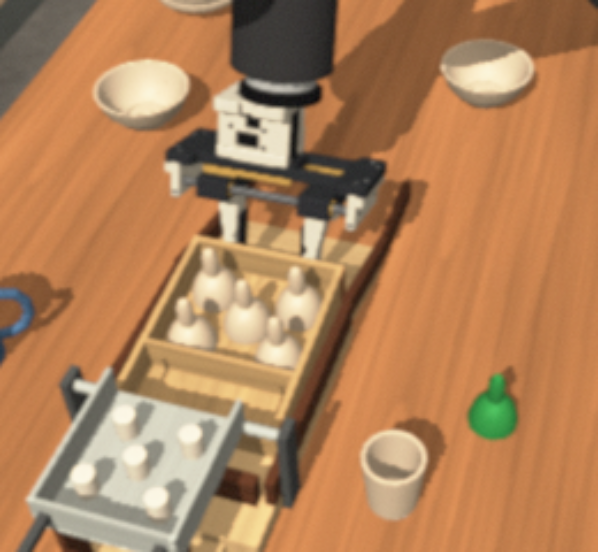

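Call:
{"api": "servo_tool", "payload": {"rows": [[0.1,4,0.5,0,0,0],[0.1,4,0.5,0,0,0],[0.1,4,0.5,0,0,0],[0.1,3,0,0,0,0],[0.1,2,0,0,0,0]]}}

```text
clock: 25.32
tool_pos: [0.5718, -0.0042, 0.0511]
orientation: [179.3, 20.0, -92.0]
force: [0.2, -2.9, -1.7]
opening: 0.0601
```

Call:
{"api": "servo_tool", "payload": {"rows": [[0.1,2,0,0,0,0],[0.1,2,0,0,0,0],[0.1,2,0,0,0,0],[0,1,0,0,0,0],[0,0,0,0,0,0]]}}

```text
clock: 25.73
tool_pos: [0.5723, 0.003, 0.0513]
orientation: [179.3, 20.0, -92.0]
force: [0.4, -0.1, -0.1]
opening: 0.0601
```

```bash
cat >> h.py <<'E'
def crate(n):
    p,d=snap(n); X=cloud(n,d); z=X[...,2]
    c=np.array([.5695,.0055]); e=np.array([.03,1])/np.hypot(.03,1); f=np.array([-e[1],e[0]])
    xs=(X[...,:2]-c)@e; ys=(X[...,:2]-c)@f
    m=(d>.3)&(abs(ys)<.06)&(xs>-.06)&(xs<.14)
    for a in np.arange(-.03,.14,.01):
        k=m&(xs>=a)&(xs<a+.01)
        if k.sum(): print(n,round(a,3),k.sum(),np.percentile(z[k],[5,50,95]).round(3))
E
python3 -c "
from h import *
crate('side')"
```

```text
side -0.03 820 [0.087 0.189 0.423]
side -0.02 742 [0.086 0.156 0.428]
side -0.01 429 [0.07  0.099 0.148]
side 0.0 502 [0.059 0.136 0.446]
side 0.01 639 [0.028 0.05  0.439]
side 0.02 123 [0.027 0.422 0.452]
side 0.03 139 [0.027 0.058 0.454]
side 0.04 364 [0.041 0.075 0.473]
side 0.05 437 [0.037 0.056 0.557]
side 0.06 704 [0.028 0.48  0.565]
side 0.07 1243 [0.045 0.537 0.56 ]
side 0.08 1968 [0.046 0.521 0.567]
side 0.09 944 [0.029 0.509 0.536]
side 0.1 1254 [0.039 0.506 0.524]
side 0.11 1296 [0.049 0.484 0.504]
side 0.12 493 [0.45  0.464 0.479]
side 0.13 716 [0.028 0.048 0.063]
```

Push force fell to zero and the crate floor reads z≈28 mm at both ends, so it has dropped and sits flat. I'll retreat, straighten and turn the tool, and go above the handle.

Call:
{"api": "servo_tool", "payload": {"rows": [[0,-20,5,0,0,0],[0,-10,35,0,0,0],[0,0,40,-5,0,0],[0,0,40,-5,0,0],[0,0,40,-5,0,0]], "fingers": 30}}

```text
clock: 26.2
tool_pos: [0.5727, -0.0287, 0.2138]
orientation: [180.0, 4.8, -92.1]
force: [1.4, 1.0, -1.5]
opening: 0.0329
```

Call:
{"api": "servo_tool", "payload": {"rows": [[0,0,39,-5,0,6.4],[0,0,0,0,0,6.4],[0,0,0,0,0,6.4],[0,0,0,0,0,6.4],[0,0,0,0,0,6.4]]}}

```text
clock: 26.62
tool_pos: [0.5721, -0.027, 0.2506]
orientation: [179.8, 0.6, -60.3]
force: [0.2, 0.5, -1.2]
opening: 0.0295
```

```bash
python3 -c "
from h import *
snap('top','t8'); snap('side','s8')
p=cv2.imread('pics/t8.png'); q=cv2.imread('pics/s8.png'); cv2.imwrite('pics/c8.png',np.hstack([cv2.resize(q[120:400,140:400],(400,430)),cv2.resize(p[120:270,130:330],(400,430))]))
print(ctrl.get_obs()['tool_pos'],ctrl.get_obs()['orientation'])"
```

```text
[ 0.57212582 -0.02722833  0.25034824] [179.80365586   0.61067452 -60.53479454]
```

View pics/c8.png

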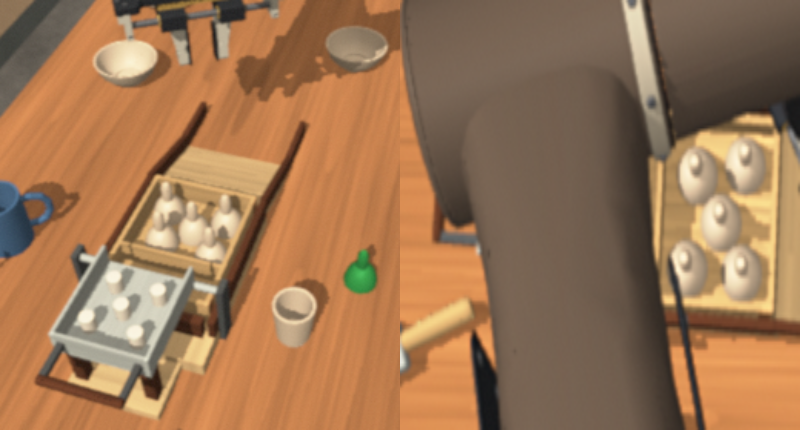

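Call:
{"api": "servo_tool", "payload": {"rows": [[0.8,32.4,0,0,0,6.5],[0.8,32.4,0,0,0,6.5],[0.8,32.4,0,0,0,6.5],[0.8,32.4,0,0,0,6.5],[0.8,32.4,0,0,0,6.5]]}}

```text
clock: 27.13
tool_pos: [0.576, 0.1358, 0.2503]
orientation: [179.8, 0.6, -28.1]
force: [0.1, -0.2, -0.3]
opening: 0.03
```

Call:
{"api": "servo_tool", "payload": {"rows": [[0.8,32.4,0,0,0,6.5],[0.8,32.4,0,0,0,6.5],[0.8,32.4,0,0,0,6.5],[0.8,32.4,0,0,0,6.5],[0.8,32.4,0,0,0,0]]}}

```text
clock: 27.55
tool_pos: [0.5799, 0.2981, 0.2501]
orientation: [179.8, 0.6, -2.0]
force: [1.0, 0.6, 0.2]
opening: 0.0301
```

Call:
{"api": "servo_tool", "payload": {"rows": [[0.8,32.4,0,0,0,0],[0.8,32.4,0,0,0,0],[0,0,0,0,0,0],[0,0,0,0,0,0]]}}

```text
clock: 27.88
tool_pos: [0.5813, 0.3629, 0.249]
orientation: [179.7, 0.7, -2.3]
force: [-0.0, -0.1, -0.6]
opening: 0.03
```

```bash
cat >> h.py <<'E'
def handle(n):
    p,d=snap(n); X=cloud(n,d); z=X[...,2]; g=p.astype(int).sum(2)
    m=(d>.3)&(g<260)&(z>.09)&(z<.118)&(X[...,1]>.335)&(X[...,1]<.39)&(X[...,0]>.5)&(X[...,0]<.66)
    print(n,m.sum(),np.percentile(X[m],[3,50,97],axis=0).round(4).tolist())
E
python3 -c "
from h import *
handle('side');handle('top');print(ctrl.get_obs()['tool_pos'])"
```

```text
side 175 [[0.5353, 0.3405, 0.101], [0.5796, 0.3633, 0.1072], [0.6276, 0.3688, 0.11]]
top 171 [[0.5354, 0.3416, 0.1027], [0.5606, 0.3614, 0.1067], [0.5913, 0.3677, 0.1119]]
[0.58160566 0.36089786 0.24975984]
```

Call:
{"api": "servo_tool", "payload": {"rows": [[0,0,-40,0,0,0],[0,0,-40,0,0,0],[0,0,-30,0,0,0],[0,0,-25,0,0,0],[0,0,-15,0,0,0]]}}

```text
clock: 28.4
tool_pos: [0.5807, 0.3586, 0.0971]
orientation: [179.6, 0.8, -2.4]
force: [-0.9, -0.2, 0.3]
opening: 0.0303
```

Call:
{"api": "servo_tool", "payload": {"rows": [[0,0,-10,0,0,0],[0,0,0,0,0,0]]}}

```text
clock: 28.57
tool_pos: [0.5811, 0.3593, 0.0881]
orientation: [179.6, 0.7, -2.3]
force: [-0.9, -1.1, -0.5]
opening: 0.0299
```

Call:
{"api": "servo_tool", "payload": {"rows": [[0,0,0,0,0,0],[0,0,0,0,0,0],[0,0,0,0,0,0],[0,0,0,0,0,0],[0,0,0,0,0,0]], "fingers": 0}}

```text
clock: 28.98
tool_pos: [0.5829, 0.3648, 0.0923]
orientation: [-179.9, 0.4, -2.1]
force: [-1.9, 8.6, 0.1]
opening: 0.0111
```

Call:
{"api": "servo_tool", "payload": {"rows": [[0,-0.5,8,0,0,0],[0,-0.5,8,0,0,0],[0,-1,8,0,0,0]]}}

```text
clock: 29.23
tool_pos: [0.5826, 0.3612, 0.1159]
orientation: [180.0, 0.4, -2.1]
force: [2.6, 4.0, -2.6]
opening: 0.0109
```

Call:
{"api": "servo_tool", "payload": {"rows": [[0,-1.3,4.9,0,0,0],[0,-1.3,4.8,0,0,0],[0,-1.9,5.4,0,0,0],[0,-1.9,5.4,0,0,0],[-0.2,-1.9,5.4,0,0,0]]}}

```text
clock: 29.65
tool_pos: [0.5824, 0.3533, 0.142]
orientation: [-179.9, 0.4, -2.1]
force: [0.2, 8.3, -0.2]
opening: 0.0108
```

Call:
{"api": "servo_tool", "payload": {"rows": [[0,-2.4,5.2,0,0,0],[0,-2.4,5.2,0,0,0],[-0.2,-2.4,5.1,0,0,0],[0,-2.9,4.9,0,0,0],[-0.2,-2.9,4.9,0,0,0]]}}

```text
clock: 30.07
tool_pos: [0.582, 0.3409, 0.1678]
orientation: [-179.9, 0.4, -2.1]
force: [-1.5, 10.5, 3.8]
opening: 0.0114
```

```bash
python3 -c "
from h import *
o=ctrl.get_obs();print(o['tool_pos'],o['force'],o['opening'])
snap('side','s9')
p=cv2.imread('pics/s9.png'); cv2.imwrite('pics/s9c.png',cv2.resize(p[100:420,120:420],None,fx=1.8,fy=1.8))"
```

```text
[0.58200956 0.34090774 0.16784604] [-1.52171708 10.53498748  3.76813591] 0.011405253442195418
```

View pics/s9c.png

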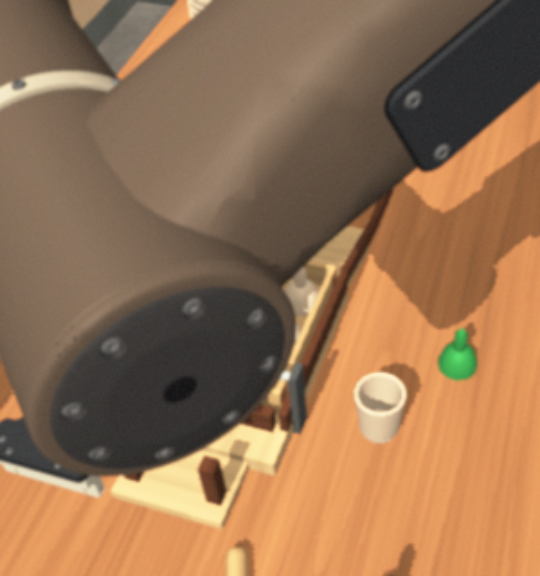

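Call:
{"api": "servo_tool", "payload": {"rows": [[0,-2.7,4.4,0,0,0],[0,-3,4.4,0,0,0],[-0.2,-3,4.4,0,0,0],[0,-3.2,4.3,0,0,0],[-0.2,-3.8,4.2,0,0,0]]}}

```text
clock: 30.53
tool_pos: [0.5815, 0.3257, 0.19]
orientation: [-179.8, 0.4, -2.1]
force: [-3.3, 12.7, 7.4]
opening: 0.0109
```

Call:
{"api": "servo_tool", "payload": {"rows": [[0,-3.8,4.2,0,0,0],[-0.2,-3.9,4.2,0,0,0],[0,-4.2,3.8,0,0,0],[0,-4.2,3.8,0,0,0],[-0.3,-4.2,3.8,0,0,0]]}}

```text
clock: 30.95
tool_pos: [0.5809, 0.306, 0.2109]
orientation: [-179.7, 0.3, -2.1]
force: [-6.4, 13.5, 9.9]
opening: 0.011
```

Call:
{"api": "servo_tool", "payload": {"rows": [[0,-3.7,2.7,0,0,0],[-0.2,-3.7,2.7,0,0,0],[-0.2,-3.6,2.7,0,0,0],[0,0,0,0,0,0],[0,0,0,0,0,0]]}}

```text
clock: 31.37
tool_pos: [0.5806, 0.2944, 0.2195]
orientation: [-179.8, 0.3, -2.1]
force: [-6.3, 13.1, 13.3]
opening: 0.0112
```

```bash
python3 -c "
from h import *
for n in('top','side'):
    p,d=snap(n); X=cloud(n,d); z=X[...,2]
    e=np.array([.03,1])/np.hypot(.03,1); c=np.array([.5695,.0055])
    xs=(X[...,:2]-c)@e; ys=(X[...,:2]-c)@np.array([-e[1],e[0]])
    m=(d>.3)&(abs(ys)<.065)&(xs>.19)&(xs<.26)&(z>.08)&(z<.25)
    print(n,m.sum())
    for a in np.arange(.19,.26,.01):
        k=m&(xs>=a)&(xs<a+.01)
        if k.sum()>5: print(round(a,3),k.sum(),np.percentile(z[k],[5,50,95]).round(3))
print(ctrl.get_obs()['force'])"
```

```text
top 1869
0.19 333 [0.09  0.098 0.141]
0.2 342 [0.102 0.11  0.153]
0.21 346 [0.113 0.121 0.162]
0.22 252 [0.124 0.131 0.172]
0.23 139 [0.136 0.145 0.188]
0.24 227 [0.149 0.16  0.204]
0.25 230 [0.161 0.195 0.201]
side 733
0.19 67 [0.087 0.108 0.138]
0.2 50 [0.106 0.13  0.15 ]
0.21 57 [0.114 0.139 0.164]
0.22 58 [0.128 0.152 0.176]
0.23 60 [0.137 0.162 0.184]
0.24 138 [0.152 0.198 0.202]
0.25 303 [0.171 0.196 0.2  ]
[-7.41732491 12.25577501 13.60010106]
```

Pan floor slope gives about 0.87 rad, inside the band. Holding for more than 3 s.

Call:
{"api": "servo_tool", "payload": {"rows": [[0,0,0,0,0,0],[0,0,0,0,0,0],[0,0,0,0,0,0],[0,0,0,0,0,0],[0,0,0,0,0,0]]}}

```text
clock: 31.88
tool_pos: [0.5806, 0.2947, 0.2194]
orientation: [-179.8, 0.3, -2.1]
force: [-6.9, 12.5, 13.7]
opening: 0.0107
```

Call:
{"api": "servo_tool", "payload": {"rows": [[0,0,0,0,0,0],[0,0,0,0,0,0],[0,0,0,0,0,0],[0,0,0,0,0,0],[0,0,0,0,0,0]]}}

```text
clock: 32.3
tool_pos: [0.5806, 0.2947, 0.2194]
orientation: [-179.8, 0.3, -2.1]
force: [-7.5, 13.2, 13.9]
opening: 0.0108
```

Call:
{"api": "servo_tool", "payload": {"rows": [[0,0,0,0,0,0],[0,0,0,0,0,0],[0,0,0,0,0,0],[0,0,0,0,0,0],[0,0,0,0,0,0]]}}

```text
clock: 32.72
tool_pos: [0.5806, 0.2947, 0.2194]
orientation: [-179.8, 0.3, -2.1]
force: [-7.5, 11.9, 13.6]
opening: 0.0112
```

Call:
{"api": "servo_tool", "payload": {"rows": [[0,0,0,0,0,0],[0,0,0,0,0,0],[0,0,0,0,0,0],[0,0,0,0,0,0],[0,0,0,0,0,0]]}}

```text
clock: 33.13
tool_pos: [0.5806, 0.2947, 0.2194]
orientation: [-179.8, 0.3, -2.1]
force: [-6.7, 12.2, 14.0]
opening: 0.0108
```

Call:
{"api": "servo_tool", "payload": {"rows": [[0,0,0,0,0,0],[0,0,0,0,0,0],[0,0,0,0,0,0],[0,0,0,0,0,0],[0,0,0,0,0,0]]}}

```text
clock: 33.55
tool_pos: [0.5806, 0.2946, 0.2194]
orientation: [-179.8, 0.3, -2.1]
force: [-7.7, 12.3, 14.5]
opening: 0.0112
```

Call:
{"api": "servo_tool", "payload": {"rows": [[0,0,0,0,0,0],[0,0,0,0,0,0],[0,0,0,0,0,0],[0,0,0,0,0,0],[0,0,0,0,0,0]]}}

```text
clock: 33.97
tool_pos: [0.5806, 0.2947, 0.2194]
orientation: [-179.8, 0.3, -2.1]
force: [-7.4, 12.2, 14.2]
opening: 0.011
```

Call:
{"api": "servo_tool", "payload": {"rows": [[0,0,0,0,0,0],[0,0,0,0,0,0],[0,0,0,0,0,0],[0,0,0,0,0,0],[0,0,0,0,0,0]]}}

```text
clock: 34.38
tool_pos: [0.5806, 0.2947, 0.2194]
orientation: [-179.8, 0.3, -2.1]
force: [-6.7, 12.3, 14.7]
opening: 0.0109
```

Call:
{"api": "servo_tool", "payload": {"rows": [[0,0,0,0,0,0],[0,0,0,0,0,0],[0,0,0,0,0,0],[0,0,0,0,0,0],[0,0,0,0,0,0]]}}

```text
clock: 34.8
tool_pos: [0.5806, 0.2947, 0.2194]
orientation: [-179.8, 0.3, -2.1]
force: [-7.8, 12.3, 14.3]
opening: 0.0109
```

```bash
python3 -c "
from h import *
snap('top','t10'); snap('side','s10')
p=cv2.imread('pics/t10.png'); q=cv2.imread('pics/s10.png'); cv2.imwrite('pics/c10.png',np.hstack([cv2.resize(q[120:400,140:400],(400,430)),cv2.resize(p[120:270,130:330],(400,430))]))"
```

```text
(no output)
```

View pics/c10.png

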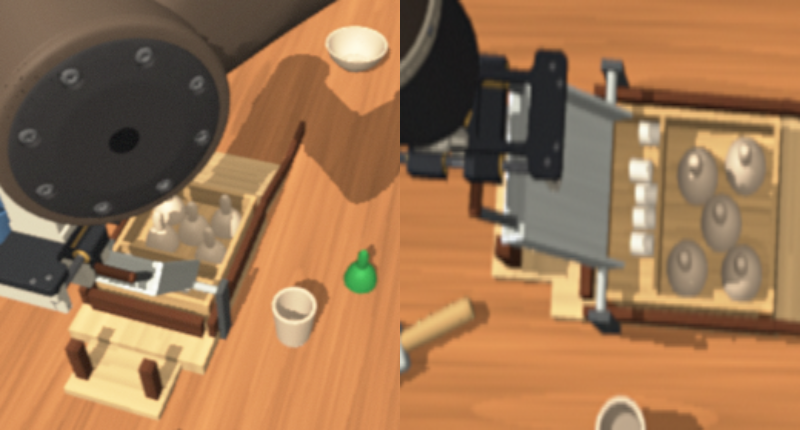

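All five props lie in the front bay (crop about (640,130) to (640,245)) and the five lids are in the large bay. Lowering the pan along the reverse path.

Call:
{"api": "servo_tool", "payload": {"rows": [[0.2,3.6,-2.7,0,0,0],[0.2,3.7,-2.7,0,0,0],[0,3.7,-2.7,0,0,0],[0.3,4.2,-3.8,0,0,0],[0,4.2,-3.8,0,0,0]]}}

```text
clock: 35.32
tool_pos: [0.5813, 0.3135, 0.2032]
orientation: [-179.9, 0.3, -2.1]
force: [-3.4, 10.2, 9.9]
opening: 0.011
```

Call:
{"api": "servo_tool", "payload": {"rows": [[0,4.2,-3.8,0,0,0],[0.2,3.9,-4.2,0,0,0],[0,3.8,-4.2,0,0,0],[0.2,3.8,-4.2,0,0,0],[0,3.2,-4.3,0,0,0]]}}

```text
clock: 35.73
tool_pos: [0.5819, 0.3318, 0.1814]
orientation: [-179.9, 0.4, -2.1]
force: [-2.9, 8.1, 7.8]
opening: 0.011
```

Call:
{"api": "servo_tool", "payload": {"rows": [[0.2,3,-4.4,0,0,0],[0,3,-4.4,0,0,0],[0,2.7,-4.4,0,0,0],[0.2,2.9,-4.9,0,0,0],[0,2.9,-4.9,0,0,0]]}}

```text
clock: 36.15
tool_pos: [0.5823, 0.346, 0.158]
orientation: [-180.0, 0.4, -2.1]
force: [0.3, 6.7, 3.5]
opening: 0.011
```

Call:
{"api": "servo_tool", "payload": {"rows": [[0.2,2.4,-5.1,0,0,0],[0,2.4,-5.2,0,0,0],[0,2.4,-5.2,0,0,0],[0.2,1.9,-5.4,0,0,0],[0,1.9,-5.4,0,0,0]]}}

```text
clock: 36.57
tool_pos: [0.5827, 0.3569, 0.1313]
orientation: [-180.0, 0.4, -2.1]
force: [-0.2, 7.6, 2.7]
opening: 0.0111
```

Call:
{"api": "servo_tool", "payload": {"rows": [[0,1.9,-5.4,0,0,0],[0,1.3,-4.8,0,0,0],[0,1.3,-4.9,0,0,0],[0,1,-8,0,0,0]]}}

```text
clock: 36.9
tool_pos: [0.583, 0.3625, 0.1085]
orientation: [-180.0, 0.4, -2.1]
force: [-0.2, 8.3, 2.4]
opening: 0.0108
```

Call:
{"api": "servo_tool", "payload": {"rows": [[0,0.7,-6,0,0,0],[0,0.3,-5,0,0,0],[0,0,-4,0,0,0],[0,0,0,0,0,0]]}}

```text
clock: 37.23
tool_pos: [0.5831, 0.3647, 0.0926]
orientation: [-179.9, 0.4, -2.1]
force: [-0.2, 11.4, 0.2]
opening: 0.0112
```

Call:
{"api": "servo_tool", "payload": {"rows": [[0,0,0,0,0,0],[0,0,0,0,0,0],[0,0,0,0,0,0],[0,0,0,0,0,0]], "fingers": 30}}

```text
clock: 37.57
tool_pos: [0.5816, 0.3604, 0.0914]
orientation: [179.7, 0.6, -2.2]
force: [-0.4, 0.3, 0.2]
opening: 0.0287
```

Call:
{"api": "servo_tool", "payload": {"rows": [[0,2,15,0,0,0],[0,0,30,0,0,0],[0,0,40,0,0,0],[0,0,40,0,0,0],[0,0,30,0,0,0]]}}

```text
clock: 37.98
tool_pos: [0.5823, 0.3626, 0.2499]
orientation: [179.8, 0.5, -2.2]
force: [0.9, 0.8, 0.4]
opening: 0.0299
```

Call:
{"api": "servo_tool", "payload": {"rows": [[-18,30,10,0,0,0],[-18,30,10,0,0,0],[-18,30,0,0,0,0],[-18,30,0,0,0,0],[-18,30,0,0,0,0]]}}

```text
clock: 38.4
tool_pos: [0.491, 0.5135, 0.2667]
orientation: [179.8, 0.6, -2.2]
force: [1.0, 0.1, -0.7]
opening: 0.0297
```

Call:
{"api": "servo_tool", "payload": {"rows": [[-18,30,0,0,0,0],[-18,30,0,0,0,0],[0,0,0,0,0,0],[0,0,0,0,0,0],[0,0,0,0,0,0]]}}

```text
clock: 38.82
tool_pos: [0.4557, 0.5726, 0.2658]
orientation: [179.7, 0.6, -2.1]
force: [0.5, -0.2, -0.1]
opening: 0.0298
```

```bash
python3 -c "
from h import *
snap('top','t11'); snap('side','s11')
handle('top'); crate('top')
p=cv2.imread('pics/t11.png'); q=cv2.imread('pics/s11.png'); cv2.imwrite('pics/c11.png',np.hstack([cv2.resize(q[120:400,140:400],(400,430)),cv2.resize(p[120:270,130:330],(400,430))]))"
```

```text
top 322 [[0.5358, 0.3383, 0.1021], [0.583, 0.3602, 0.1068], [0.6309, 0.3677, 0.1113]]
top -0.03 237 [0.024 0.027 0.032]
top -0.02 234 [0.027 0.03  0.035]
top -0.01 238 [0.029 0.033 0.037]
top 0.0 237 [0.025 0.06  0.066]
top 0.01 234 [0.025 0.029 0.063]
top 0.02 241 [0.026 0.033 0.055]
top 0.03 258 [0.026 0.05  0.088]
top 0.04 228 [0.027 0.052 0.089]
top 0.05 251 [0.028 0.05  0.059]
top 0.06 239 [0.026 0.034 0.088]
top 0.07 236 [0.026 0.033 0.059]
top 0.08 250 [0.026 0.045 0.06 ]
top 0.09 242 [0.027 0.053 0.089]
top 0.1 222 [0.026 0.05  0.088]
top 0.11 216 [0.027 0.031 0.055]
top 0.12 223 [0.025 0.029 0.034]
top 0.13 258 [0.028 0.058 0.066]
```

View pics/c11.png

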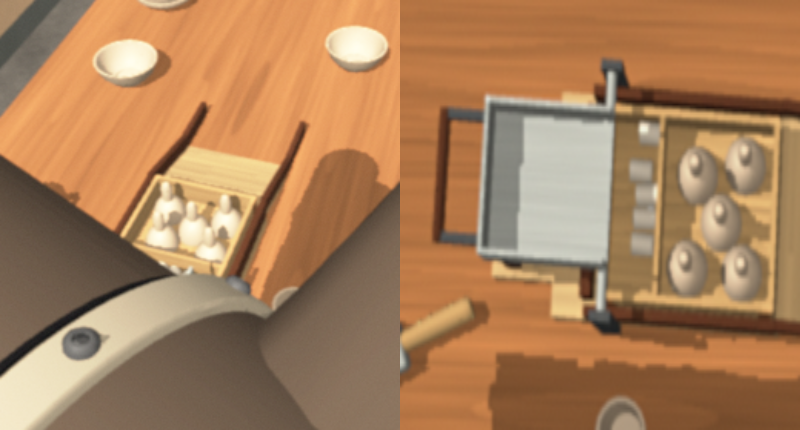

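```bash
python3 -c "
from h import *
print(ctrl.close_job())"
```

```text
the job is handed in; nothing more can be done
None
```

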